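Clear the baking table: column of tins, boards in the rack

ROBOT

A 6-joint arm with a two-finger parallel gripper is mounted at the origin on the work surface. World frame = base frame: x ahead of the robot, y to its left, z up, the work surface at z = 0. Lengths are in mm, angles in rad, forces in N, time in s.
With the tool pointing down it reaches from about 400 to 925 mm from the base axis. Payload 12.5 kg.
Tool frame: the origin (TCP) lies midway between the tips of the shut fingers; the grasp point (between the pads) lies 19 mm behind it; z points along the fingers, y is the direction in which the jaws open and shut (so a half turn about z gives the same grasp; the last joint's range is limited). The gripper opens to 95 mm and grips with 3 to 60 N. Pads are 20 mm wide; open, the fingers measure 119 mm over their backs; the gripper's body (75 mm by 180 mm) begins 59 mm behind the grasp point.
Start: joints at [-1.291, 0.491, 1.559, -0, 1.092, -0.106], TCP at [235.212, -579.073, 180.961] pointing down, gripper open.
Joint ranges: [-3.1, 3.1], [-0.84, 2.19], [0.05, 2.79], [-1.13, 4.28], [0.06, 2.93], [-2.69, 2.69]. Speed limits (rad/s): [2.22, 2.22, 2.79, 3.14, 3.14, 3.14].

INTERFACE

Orientations are given as [roll, pitch, yaw] about the fixed x, y, z axes, in that order (R = Rz(yaw) Ry(pitch) Rx(roll)).
In Python, from cell import * gives the robot as it stands. The module is installed in compiled form; this text tells all that it offers.
- The arm moves only by the tool carry_out, never from a script. Its argument "moves" is a list of rows, each an object of numbers: "dx", "dy", "dz": the shift along the tool's x, y, z in m; "twist": the turn about the tool's z in degrees. A call has 1 to 5 rows; each row is the pose to reach, as a shift and turn from the pose commanded when the call began, along the tool's axes at that moment; what a row does not reach only later rows make up. A row lasts 1/10 s, in which the tool goes at most 50 mm and 8.59 degrees, less where a joint would pass 70% of its speed; a pose out of reach is approached as far as the arm can. A call with a gripper value outside its range is refused whole. "grip" is the finger opening in m, from 0 to 0.0951, set as the call begins (left out, the last holds). The fingers move at their own pace and stop on an object; the grip force is fixed at half the most. Time passes only in rows, so rows that repeat a pose let the fingers close. It gives the time, the measured TCP pose, the force and the opening at its end, in the units of the state.
- state(): the state, without advancing time (a new reading comes with each control period).
- read_camera(name): name is "scene" or "top" or "wrist"; returns (picture, depth): 420x560x3 uint8, red, green, blue; 420x560 float32, mm along the optical axis (not along the pixel's ray), 0 where there is no reading.
- camera_info(name): a dict with "mtx" (3x3 intrinsics, pixels), "R" (3x3) and "t" (3): a world point X has camera coordinates R X + t. Camera axes: x right, y down, z forward; pixel columns grow to the right and rows downward; lengths in mm; the calibration is good to about 2 mm. A picture is of the moment at which its call begins: read the wrist's pose just before it. camera_info takes no time and is no camera call; for the wrist camera it gives the pose at the moment of the call.
- job_done(): hands the job in, once; it reports no verdict.
The state is a dict: "t": time; "joints": joint angles; "qvel": joint speeds; "tau": joint torques, N m; "eef_pos": TCP position; "tcp_rot": TCP orientation; "ft_force": force on the tool from outside, world axes, zero at the start; "moment": the same for the moment, N m; "opening": opening from 0.0 (shut) to 1.0 (fully open).
Only numpy, scipy, OpenCV 4.12 (cv2) and the standard library are available. Lean on these libraries where they do the work, as an engineer would, in place of code of your own. Each camera call takes 0.05 s, during which the arm holds its last target. There are 200 camera calls.

TASK

Clear up after baking: stack all the closed metal tins right way up into one square column centred on the wooden serving board, the largest at the bottom and each smaller one centred on the next larger, their long sides along the length of the serving board. Take every small breakfast board off the drying stand and stand it upright on its short edge in a slot of the wooden rack, one to a slot, fully down and about centred along the slot. Leave the jar and the rolling pin where they are.

Things in the scene. Friction and masses are not known exactly. Their poses are not given: they have to be found in the camera images.
- tin_a: the largest of up to four closed bare-metal baking tins, a plain rigid box 128 long (its x) x 64 wide (its y) x 46 mm high (z), about 0.2 to 0.4 kg, smooth flat lid, same top and bottom outline; origin at the centre of its underside. Starts upright on the table; always there
- tin_b: the second largest of up to four closed bare-metal baking tins, a plain rigid box 114 long (its x) x 58 wide (its y) x 44 mm high (z), about 0.2 to 0.4 kg, smooth flat lid, same top and bottom outline; origin at the centre of its underside. Starts upright on the table; may be absent
- tin_c: the second smallest of up to four closed bare-metal baking tins, a plain rigid box 100 long (its x) x 52 wide (its y) x 42 mm high (z), about 0.2 to 0.4 kg, smooth flat lid, same top and bottom outline; origin at the centre of its underside. Starts upright on the table; may be absent
- tin_d: the smallest of up to four closed bare-metal baking tins, a plain rigid box 86 long (its x) x 46 wide (its y) x 40 mm high (z), about 0.2 to 0.4 kg, smooth flat lid, same top and bottom outline; origin at the centre of its underside. Starts upright on the table; may be absent
- board0: small plain beech breakfast board, 12 mm thick (its x) x 90 wide (y) x 140 mm tall (z), about 0.1 kg, all boards alike; origin at the centre of one short (90 x 12 mm) edge, z runs up the board. Starts leaning on the drying stand, its z tipped 0.5 rad (29 deg) from vertical with the top towards the robot; may be absent
- board0_mid (a point): the middle of board0, 70 mm along its z from its origin; same axes
- board1: small plain beech breakfast board, 12 mm thick (its x) x 90 wide (y) x 140 mm tall (z), about 0.1 kg, all boards alike; origin at the centre of one short (90 x 12 mm) edge, z runs up the board. Starts leaning on the drying stand, its z tipped 0.5 rad (29 deg) from vertical with the top towards the robot; may be absent
- board1_mid (a point): the middle of board1, 70 mm along its z from its origin; same axes
- board2: small plain beech breakfast board, 12 mm thick (its x) x 90 wide (y) x 140 mm tall (z), about 0.1 kg, all boards alike; origin at the centre of one short (90 x 12 mm) edge, z runs up the board. Starts leaning on the drying stand, its z tipped 0.5 rad (29 deg) from vertical with the top towards the robot; may be absent
- board2_mid (a point): the middle of board2, 70 mm along its z from its origin; same axes
- stand: fixed dark steel drying stand; origin on the table below the boards' lower edges, which rest on a sloping ledge 22 mm above it; y runs along the row (boards at about y = -100, 0, 100 mm). A 300 mm wide sloping panel backs the lower 80 mm of each board; the upper 60 mm stands free on both faces. Boards slide out upwards along their own plane
- serving: fixed rectangular wooden serving board lying on the table, 170 (its x) x 110 (its y) x 18 mm thick with a 45 mm stub handle at its +x end (not counted in the 170); origin at the centre of the underside of the rectangle, its top is at z = 18 mm
- rack: fixed wooden slotted rack, 184 (its x) x 110 (its y) x 50 mm high; four slots run along its y, 46 mm apart in x, each 20 mm wide, 40 mm deep and open at both ends; origin at the centre of its underside
- slot0 (a point): centre of the floor of rack slot 0, 10 mm above the table, 40 mm below the rack's top; same axes as the rack (x across the slot, y along it)
- slot1 (a point): centre of the floor of rack slot 1, 10 mm above the table, 40 mm below the rack's top; same axes as the rack (x across the slot, y along it)
- slot2 (a point): centre of the floor of rack slot 2, 10 mm above the table, 40 mm below the rack's top; same axes as the rack (x across the slot, y along it)
- slot3 (a point): centre of the floor of rack slot 3, 10 mm above the table, 40 mm below the rack's top; same axes as the rack (x across the slot, y along it)
- jar: bystander: glass flour jar with a lid, 92 mm across, 120 mm high; origin at the centre of its base
- pin: bystander: wooden rolling pin lying on the table, roller 200 mm long (its x) and 50 mm thick, with a 90 mm handle at each end; origin under its centre
Mind the look-alikes: they are no part of the job. Leave any green or red look-alike of the board2 alone.

How it is judged (in metres and radians):
At the end, for the whole second after the job is handed in: All tins upright at rest in one column, larger below smaller, within 20 mm of the serving board's centre, 12 mm of each other and 0.15 rad of its length. All boards on a short edge on a slot floor of the rack, within 0.25 rad of upright and of the slot, 30 mm of its middle (horizontal distance between each of tin_a, tin_b, tin_c, tin_d and serving below 0.02 m and angle between the x axis of each of tin_a, tin_b, tin_c, tin_d and the x axis of serving, either way round below 0.15 rad and angle between each of tin_a, tin_b, tin_c, tin_d's own z axis and vertical below 0.06 rad and height (world z) of each of tin_a, tin_b, tin_c, tin_d above 0.014 m and linear speed of each of tin_a, tin_b, tin_c, tin_d, board0, board1, board2 below 0.02 m/s and z of each of tin_b, tin_c, tin_d in the frame of tin_a above 0.035 m and horizontal distance between each of tin_b, tin_c, tin_d and tin_a below 0.012 m and z of each of tin_c, tin_d in the frame of tin_b above 0.035 m and horizontal distance between each of tin_c, tin_d and tin_b below 0.012 m and z of tin_d in the frame of tin_c above 0.035 m and horizontal distance between tin_d and tin_c below 0.012 m and angle between the z axis of each of board0, board1, board2 and the z axis of rack, either way round below 0.25 rad and angle between the x axis of each of board0, board1, board2 and the x axis of rack, either way round below 0.25 rad and z of board0_mid in the frame of rack between 0.07 and 0.086 m and x of board0_mid in the frame of rack between -0.095 and 0.095 m and y of board0_mid in the frame of rack between -0.03 and 0.03 m and z of board1_mid in the frame of rack between 0.07 and 0.086 m and x of board1_mid in the frame of rack between -0.095 and 0.095 m and y of board1_mid in the frame of rack between -0.03 and 0.03 m and z of board2_mid in the frame of rack between 0.07 and 0.086 m and x of board2_mid in the frame of rack between -0.095 and 0.095 m and y of board2_mid in the frame of rack between -0.03 and 0.03 m); the robot touches nothing.
It fails at once if the jar is pushed away or tipped (distance of jar from where it was at the start of the episode above 0.05 m or angle between jar's own z axis and vertical above 0.3 rad).
It fails at once if the rolling pin is pushed away (distance of pin from where it was at the start of the episode above 0.05 m).
Of tin_b, tin_c, tin_d only 2 to 3 are there at a start; the rules pass over those that are not, and their reading is None.
Of board0, board1, board2 only 2 to 3 are there at a start; the rules pass over those that are not, and their reading is None.
At some moment in a run one of tin_a may be knocked a few centimetres aside while the robot is not near it.
It also fails if it takes over 210 s, if anything falls off the work surface, if the arm or the gripper's body presses on something with over 40 N, if the wrist force passes 120 N, or if a joint passes its speed limit or range.

## Working session

There is one attempt and no reset: what is moved stays moved. The work goes in short steps, Python scripts to look and compute and a tool call to move; the robot and the scene stay as the last step left them, time stands still between calls to the robot, and variables do not carry over. Pictures are saved under pics/ and viewed, about 12 in all and at most 16, crops included, and the job is handed in when it is done.

Besides the shell and the picture viewer there is one more tool, called as name(argument=value, ...), one argument or row to a line, values as JSON. carry_out: Moves the arm, as the interface text tells. Its arguments: {"type":"object","properties":{"moves":{"type":"array","items":{"type":"object","properties":{"dx":{"type":"number"},"dy":{"type":"number"},"dz":{"type":"number"},"twist":{"type":"number"}}}},"grip":{"type":"number"}},"required":["moves"]}

```bash
mkdir -p pics; ls; python3 - <<'E'
from cell import *
import cv2, numpy as np
print(state())
for n in ("scene","top"):
    p,d=read_camera(n); cv2.imwrite(f"pics/{n}0.png",p[:,:,::-1]); np.savez(f"pics/{n}0.npz",p=p,d=d,**camera_info(n)); print(n,camera_info(n))
E
```

```text
pics
{'t': 0.0, 'joints': array([-1.29059884e+00,  4.91566973e-01,  1.55947371e+00,  1.37500950e-05,
        1.09169800e+00, -1.05605519e-01]), 'qvel': array([-2.66844807e-03, -3.29062566e-06, -3.15763448e-04, -1.43005058e-03,
       -8.82406226e-04, -1.74277705e-03]), 'tau': array([ 7.32017197e-04, -6.12649083e+01, -2.58176905e+01,  6.92149415e-02,
        4.82553360e-02, -8.82494487e-05]), 'eef_pos': array([ 235.12924742, -578.76809924,  180.34881363]), 'tcp_rot': array([-3.14045429e+00, -1.32928988e-04,  3.85796582e-01]), 'ft_force': array([ 0.44028577, -0.25290175,  0.18775715]), 'moment': array([-0.03662041,  0.01465224,  0.07103913]), 'opening': 1.0009066815706393}
scene {'mtx': array([[423.93100276,   0.        , 274.25672819],
       [  0.        , 423.93100276, 215.85390567],
       [  0.        ,   0.        ,   1.        ]]), 'R': array([[ 0.6408099 ,  0.76765535, -0.00824266],
       [ 0.45317867, -0.38691949, -0.80307061],
       [-0.61967069,  0.5108802 , -0.59582686]]), 't': array([-451.61862125, -154.72038965, 1617.65899084])}
top {'mtx': array([[471.36906463,   0.        , 282.24748813],
       [  0.        , 471.36906463, 204.94331974],
       [  0.        ,   0.        ,   1.        ]]), 'R': array([[ 0.01097228, -0.99978699, -0.01748107],
       [-0.99902557, -0.01021318, -0.04293719],
       [ 0.0427495 ,  0.01793516, -0.99892483]]), 't': array([  94.8866075 ,  580.27312606, 1578.6168869 ])}
```

View pics/top0.png

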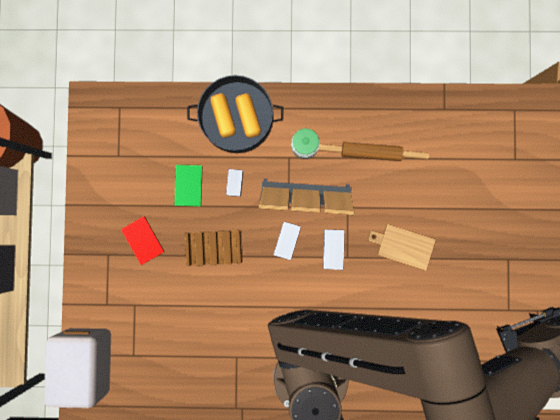

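View pics/scene0.png

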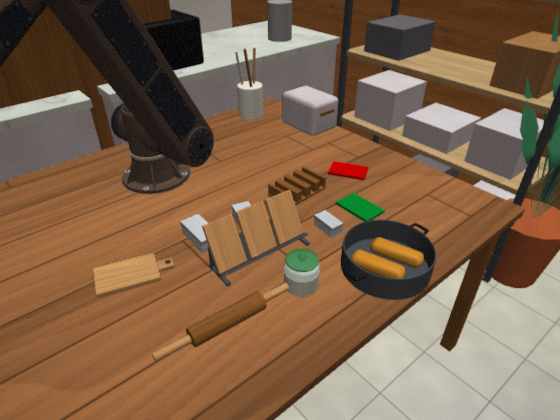

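Top view: three grey tins at (333,249), (287,240) and (235,182). Three beech boards on the stand at about (306,200), serving board at (404,247), rack at (214,248), jar at (305,142), pin at (372,151). The red (142,240) and green (188,185) boards are look-alikes. The arm may hide a fourth tin.

```bash
cat > h.py <<'E'
import cv2, numpy as np
from cell import *
def cloud(name, z=None):
    """picture, depth, per-pixel world points (mm)"""
    if z is None:
        ci=camera_info(name); p,d=read_camera(name)
    else: ci=z; p,d=z['p'],z['d']
    K,R,t=ci['mtx'],np.array(ci['R']),np.array(ci['t'])
    v,u=np.indices(d.shape)
    c=np.stack([(u-K[0,2])/K[0,0]*d,(v-K[1,2])/K[1,1]*d,d],-1)
    return p,d,(c-t)@R, ci
def rect(xy):
    """centre, (long,short), yaw deg of long side"""
    (cx,cy),(w,h),a=cv2.minAreaRect(xy.astype(np.float32))
    if w<h: w,h,a=h,w,a+90
    return [round(float(q),1) for q in (cx,cy,w,h,(a+90)%180-90)]
def blobs(mask,W,amin=40):
    n,l,s,_=cv2.connectedComponentsWithStats(mask.astype(np.uint8))
    for i in range(1,n):
        if s[i,4]>=amin:
            P=W[l==i]; b=s[i]
            yield (int(b[0]+b[2]/2),int(b[1]+b[3]/2)),int(b[4]),rect(P[:,:2]),np.percentile(P[:,2],[2,50,98]).round(1)
E
python3 - <<'E'
from h import *
z=np.load('pics/top0.npz'); p,d,W,_=cloud('top',z)
hsv=cv2.cvtColor(p,cv2.COLOR_RGB2HSV)
g=(hsv[...,1]<50)&(hsv[...,2]>120)&(W[...,2]>25)&(W[...,2]<80)&(W[...,0]>250)
print('tins');[print(b) for b in blobs(g,W)]
print('table z',np.median(W[270:280,100:260,2]))
m=np.zeros(d.shape,bool)
def reg(name,y0,y1,x0,x1,zl,zh):
    q=np.zeros(d.shape,bool);q[y0:y1,x0:x1]=True;q&=(W[...,2]>zl)&(W[...,2]<zh)
    print(name);[print(b) for b in blobs(q,W)]
reg('serv',215,280,360,445,9,30)
reg('rack',220,275,175,250,42,60)
reg('stand',170,220,250,360,8,170)
reg('boards',170,220,250,360,90,170)
reg('jar',120,165,285,325,90,140)
reg('pin',120,165,325,440,15,70)
E
```

```text
tins
((305, 152), 50, [750.0, 30.4, 82.6, 26.6, 84.1], array([34.1, 60.9, 79.5]))
((235, 182), 354, [653.3, 262.5, 86.1, 46.6, -4.1], array([32.4, 39.5, 46.4]))
((287, 241), 616, [461.5, 83.8, 114.1, 59.1, -16.5], array([36. , 43.5, 50.4]))
((334, 249), 761, [434.4, -69.7, 125.4, 64.0, 0.6], array([38.1, 45.6, 52.9]))
table z -0.44128884991643463
serv
((402, 247), 1772, [450.7, -294.7, 215.0, 111.3, 72.6], array([10.1, 17.1, 24.7]))
rack
((213, 248), 263, [435.0, 328.7, 109.3, 27.2, 2.9], array([43. , 49.3, 56.5]))
((227, 247), 262, [438.6, 282.8, 109.0, 27.0, 3.6], array([43. , 49.4, 56.7]))
((238, 246), 121, [440.9, 244.5, 105.8, 12.7, 3.7], array([42.7, 49.2, 55.6]))
((188, 249), 129, [429.0, 412.9, 106.0, 13.6, 4.4], array([43.4, 49.7, 56.9]))
((199, 248), 260, [432.7, 375.0, 106.7, 27.1, 3.8], array([43., 49., 57.]))
stand
((306, 196), 2449, [607.8, 16.6, 312.4, 104.3, 85.9], array([ 20.7,  77.5, 148.4]))
boards
((274, 202), 353, [584.7, 124.6, 92.8, 43.8, 87.5], array([ 91.4, 129.2, 150.1]))
((306, 204), 351, [578.4, 24.5, 91.2, 42.7, 85.1], array([ 91.4, 129.3, 149.2]))
((338, 206), 358, [573.3, -75.1, 94.8, 44.2, 88.1], array([ 91. , 129.4, 149.8]))
jar
((306, 141), 562, [782.7, 27.3, 84.6, 84.2, 46.9], array([ 91.6,  99.4, 118.6]))
pin
((377, 151), 1184, [762.8, -212.4, 346.4, 50.4, 86.1], array([23.8, 42.2, 53.6]))
```

```bash
cat >> h.py <<'E'
def plan(x,y,z,yaw_deg,s=None):
    """shift in tool axes (m) and twist (deg) to a TCP pose, and the j6 it ends at"""
    s=s or state(); w=s['tcp_rot'][2]; e=s['eef_pos']
    d=np.array([x,y,z])-e; c,n=np.cos(w),np.sin(w)
    tw=(np.degrees(w)-yaw_deg+180)%360-180
    j6=s['joints'][5]+np.arctan2(y,x)-np.arctan2(e[1],e[0])+np.radians(tw)
    print('dx %.4f dy %.4f dz %.4f twist %.1f | other twist %.1f j6 %.2f'%((c*d[0]+n*d[1])/1e3,(n*d[0]-c*d[1])/1e3,-d[2]/1e3,tw,tw-np.sign(tw)*180,j6))
E
python3 -c "
from h import *
plan(434.4,-69.7,220,0.6)"
```

```text
dx 0.3762 dy -0.3967 dz -0.0396 twist 21.5 | other twist -158.5 j6 1.30
```

carry_out(
  moves=[
    {"dx":0.17,"dy":-0.18,"dz":-0.02},
    {"dx":0.17,"dy":-0.18,"dz":-0.02},
    {"dx":0.17,"dy":-0.18,"dz":-0.02},
    {"dx":0.17,"dy":-0.18,"dz":-0.02},
    {"dx":0.17,"dy":-0.18,"dz":-0.02},
  ],
  grip=0.0951,
)

```text
schema error: expected keys dx, dy, dz, twist
```

carry_out(
  moves=[
    {"dx":0.17,"dy":-0.18,"dz":-0.02},
    {"dx":0.17,"dy":-0.18,"dz":-0.02},
    {"dx":0.17,"dy":-0.18,"dz":-0.02},
    {"dx":0.17,"dy":-0.18,"dz":-0.02},
    {"dx":0.17,"dy":-0.18,"dz":-0.02},
  ],
)

```text
schema error: expected keys dx, dy, dz, twist
```

```bash
python3 -c "
from h import *
plan(434.4,-69.7,220,0.6)"
```

```text
dx 0.3762 dy -0.3967 dz -0.0396 twist 21.5 | other twist -158.5 j6 1.30
```

carry_out(
  moves=[
    {"dx":0.3762,"dy":-0.3967,"dz":-0.04,"twist":0},
    {"dx":0.3762,"dy":-0.3967,"dz":-0.04,"twist":0},
    {"dx":0.3762,"dy":-0.3967,"dz":-0.04,"twist":0},
    {"dx":0.3762,"dy":-0.3967,"dz":-0.04,"twist":0},
    {"dx":0.3762,"dy":-0.3967,"dz":-0.04,"twist":0},
  ],
  grip=0.0951,
)

```text
t: 0.6
eef_pos: [326.3, -344.9, 199.1]
tcp_rot: [-3.141, 0.0, 0.385]
ft_force: [1.8, -0.3, -0.7]
opening: 1.001
```

```bash
python3 -c "
from h import *
plan(434.4,-69.7,220,0.6)"
```

```text
dx 0.2036 dy -0.2144 dz -0.0209 twist 21.5 | other twist -158.5 j6 1.26
```

carry_out(
  moves=[
    {"dx":0.2036,"dy":-0.2144,"dz":-0.021,"twist":21.5},
    {"dx":0.2036,"dy":-0.2144,"dz":-0.021,"twist":21.5},
    {"dx":0.2036,"dy":-0.2144,"dz":-0.021,"twist":21.5},
    {"dx":0.2036,"dy":-0.2144,"dz":-0.021,"twist":21.5},
    {"dx":0.2036,"dy":-0.2144,"dz":-0.021,"twist":21.5},
  ],
)

```text
t: 1.1
eef_pos: [413.6, -122.8, 216.3]
tcp_rot: [3.141, -0.0, 0.01]
ft_force: [0.7, -1.0, 0.3]
opening: 1.002
```

```bash
python3 -c "
from h import *
plan(434.4,-69.7,220,0.6)"
```

```text
dx 0.0214 dy -0.0529 dz -0.0037 twist -0.0 | other twist 180.0 j6 1.25
```

carry_out(
  moves=[
    {"dx":0.021,"dy":-0.053,"dz":-0.004,"twist":0},
    {"dx":0.021,"dy":-0.053,"dz":-0.004,"twist":0},
    {"dx":0.021,"dy":-0.053,"dz":-0.004,"twist":0},
  ],
)

```text
t: 1.4
eef_pos: [433.9, -70.4, 220.0]
tcp_rot: [3.141, 0.0, 0.014]
ft_force: [-0.4, -0.3, -0.4]
opening: 1.002
```

```bash
cat >> h.py <<'E'
def tins(name,zl=25,zh=80):
    p,d,W,ci=cloud(name)
    hsv=cv2.cvtColor(p,cv2.COLOR_RGB2HSV)
    g=(hsv[...,1]<60)&(hsv[...,2]>100)&(W[...,2]>zl)&(W[...,2]<zh)&(W[...,0]>250)&(d>0)
    print(name);[print(b) for b in blobs(g,W,60)]
    return p,d,W,ci
E
python3 - <<'E'
from h import *
print(state()['eef_pos'])
p,d,W,ci=tins('wrist'); pt,*_=tins('top')
cv2.imwrite('pics/w1.png',np.hstack([p,pt])[:,:,::-1][:, :, :] if 0 else cv2.resize(np.hstack([p,pt]),(800,300))[:,:,::-1])
E
```

```text
[433.93744959 -70.40051221 220.02343751]
wrist
((138, 153), 5759, [461.1, 82.8, 115.0, 58.5, -16.5], array([41.4, 43.2, 44.7]))
((281, 179), 6801, [434.3, -71.2, 129.1, 64.7, -1.5], array([43.2, 45.1, 46.7]))
top
((234, 182), 358, [653.3, 262.3, 86.0, 46.8, -4.9], array([31.7, 39.6, 46.9]))
((287, 241), 616, [461.7, 83.8, 113.7, 59.1, -16.5], array([35.8, 43.6, 50. ]))
((334, 237), 121, [475.6, -71.5, 65.9, 42.9, -89.4], array([36.1, 45.6, 53.1]))
```

View pics/w1.png

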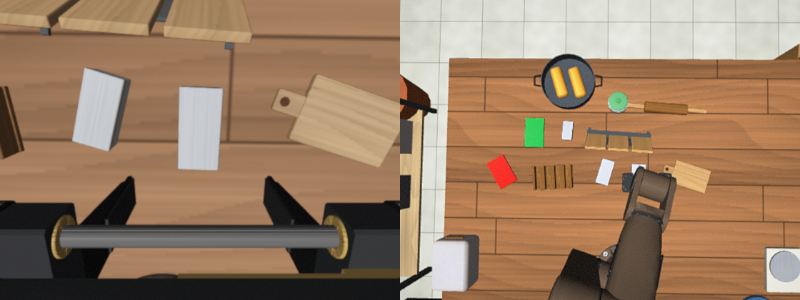

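Wrist (left half): tin_a at (200,128), tin_b at (100,110), serving board at right. Top (right half): nothing was hidden under the arm. The sizes give tin_a 129x65x45, tin_b 115x58x43, tin_d 86x47x40, and tin_c is absent. Descending on tin_a.

carry_out(
  moves=[
    {"dx":0.0005,"dy":0.001,"dz":0.15,"twist":2.3},
    {"dx":0.0005,"dy":0.001,"dz":0.15,"twist":2.3},
    {"dx":0.0005,"dy":0.001,"dz":0.15,"twist":2.3},
    {"dx":0.0005,"dy":0.001,"dz":0.18,"twist":2.3},
    {"dx":0.0005,"dy":0.001,"dz":0.206,"twist":2.3},
  ],
)

```text
t: 2.0
eef_pos: [433.2, -74.1, 12.2]
tcp_rot: [-3.141, 0.002, -0.032]
ft_force: [1.4, -0.4, -0.5]
opening: 1.0
```

carry_out(
  moves=[
    {"dx":0,"dy":0,"dz":0,"twist":0},
    {"dx":0,"dy":0,"dz":0,"twist":0},
    {"dx":0,"dy":0,"dz":0,"twist":0},
    {"dx":0,"dy":0,"dz":0,"twist":0},
    {"dx":0,"dy":0,"dz":0,"twist":0},
  ],
  grip=0.05,
)

```text
t: 2.5
eef_pos: [434.8, -72.8, 15.1]
tcp_rot: [3.141, -0.002, -0.03]
ft_force: [-0.5, 0.2, -0.3]
opening: 0.635
```

carry_out(
  moves=[
    {"dx":0,"dy":0,"dz":0,"twist":0},
    {"dx":0,"dy":0,"dz":0,"twist":0},
    {"dx":0,"dy":0,"dz":0,"twist":0},
  ],
  grip=0.05,
)

```text
t: 2.8
eef_pos: [434.4, -72.5, 14.2]
tcp_rot: [3.141, -0.0, -0.029]
ft_force: [-0.3, 0.3, -0.5]
opening: 0.528
```

carry_out(
  moves=[
    {"dx":0,"dy":0,"dz":-0.05,"twist":0},
    {"dx":0,"dy":0,"dz":-0.1,"twist":0},
    {"dx":0,"dy":0,"dz":-0.15,"twist":0},
  ],
)

```text
t: 3.1
eef_pos: [433.8, -72.3, 165.8]
tcp_rot: [-3.141, 0.001, -0.029]
ft_force: [1.2, 0.1, 0.0]
opening: 0.525
```

```bash
python3 - <<'E'
from h import *
s=state(); print(s['eef_pos'],s['opening'],s['ft_force'],s['tcp_rot'])
plan(444,-316.2,170,72.6); plan(444,-316.2,170,-107.4)
p,d,W,ci=cloud('wrist')
q=(W[...,2]>9)&(W[...,2]<28)&(abs(W[...,0]-450)<150)&(W[...,1]<-150)
[print(b) for b in blobs(q,W,200)]
E
```

```text
[433.79146379 -72.32057427 165.76499178] 0.5251991642713005 [1.19580379 0.14269127 0.04228177] [-3.14131771e+00  1.18813768e-03 -2.94535239e-02]
dx 0.0174 dy 0.2435 dz -0.0042 twist -74.3 | other twist 105.7 j6 -0.47
dx 0.0174 dy 0.2435 dz -0.0042 twist 105.7 | other twist -74.3 j6 2.68
((476, 167), 15582, [451.6, -290.0, 204.0, 110.1, 72.9], array([11.7, 16.8, 18.5]))
```

The fingers shut to the commanded 50 mm, so nothing is held. I suspect tin_a was knocked; looking again.

```bash
python3 - <<'E'
from h import *
p,*_=tins('wrist'); t,*_=tins('top'); 
cv2.imwrite('pics/w2.png',cv2.resize(np.hstack([p,t]),(800,300))[:,:,::-1])
E
```

```text
wrist
((116, 170), 7250, [461.2, 82.9, 115.0, 59.2, -16.5], array([41.4, 43.2, 44.7]))
((276, 193), 8632, [434.6, -71.2, 128.4, 64.7, -1.5], array([43.1, 45.1, 46.6]))
top
((234, 182), 361, [653.2, 262.4, 85.6, 48.2, -5.0], array([32.5, 39.6, 47.4]))
((287, 241), 614, [461.9, 83.7, 113.4, 59.2, -16.4], array([36.3, 43.6, 50.4]))
((334, 235), 95, [480.5, -71.4, 65.8, 33.1, -89.3], array([38.4, 45.3, 51.4]))
```

View pics/w2.png

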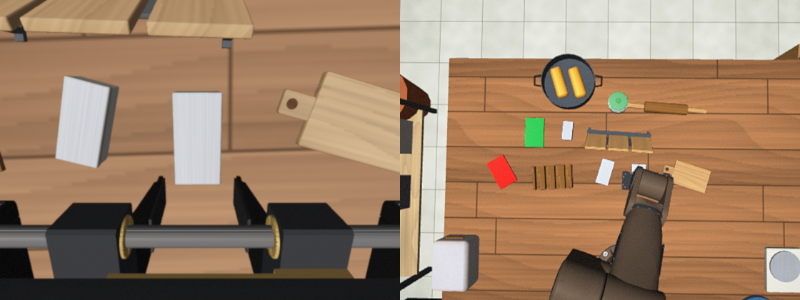

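```bash
python3 - <<'E'
from h import *
s=state(); e=s['eef_pos']; print(e,s['joints'],s['tcp_rot'])
p,d,W,ci=cloud('wrist')
K,R,t=ci['mtx'],ci['R'],ci['t']
print('cam pos',-R.T@t, 'fwd',R[2])
for o in ([0,0,0],[0,0,19],[0,35,0],[0,-35,0]):
    c=K@(R@(e+np.array(o))+t); print(o,c[:2]/c[2],c[2])
# gripper geometry seen in depth: near points
q=(d>0)&(W[...,2]>140)
for lo in range(140,260,15):
    m=q&(W[...,2]>lo)&(W[...,2]<lo+15)
    if m.sum()>20: print(lo,m.sum(),W[m][:,:2].min(0).round(),W[m][:,:2].max(0).round())
E
```

```text
[435.45353037 -72.82872428 166.71957675] [-3.15473264e-01  2.47363931e-01  2.00826845e+00 -1.18870153e-04
  8.80015377e-01  1.28477189e+00] [ 3.13982701 -0.00567739 -0.02936835]
cam pos [516.6336263  -75.55535971 370.24666735] fwd [-0.28408394  0.00699479 -0.9587739 ]
[0, 0, 0] [277.99842474 243.36315391] 218.21749588671207
[0, 0, 19] [277.94598664 255.86301262] 200.00079184647967
[0, 35, 0] [221.38943678 244.91204683] 218.46231365559453
[0, -35, 0] [334.73457438 241.81078169] 217.97267811782962
140 7903 [ 547. -123.] [573.  87.]
200 606 [ 425. -106.] [449. -42.]
215 936 [ 425. -107.] [449. -41.]
230 1218 [ 427. -109.] [449. -39.]
245 1456 [ 422. -109.] [449. -38.]
```

```bash
python3 - <<'E'
from h import *
s=state(); e=s['eef_pos']
p,d,W,ci=cloud('scene')
near=(d>0)&(np.linalg.norm(W[...,:2]-e[:2],axis=-1)<75)&(W[...,2]>100)
dark=near
for lo in range(100,300,10):
    m=dark&(W[...,2]>lo)&(W[...,2]<lo+10)
    if m.sum()>3: print(lo,m.sum(),W[m][:,:2].min(0).round(),W[m][:,:2].max(0).round())
K,R,t=ci['mtx'],ci['R'],ci['t']; c=K@(R@e+t); u,v=(c[:2]/c[2]).astype(int); print(u,v)
im=p[v-110:v+70,u-120:u+120].copy(); cv2.circle(im,(120,110),2,(255,0,0),-1)
cv2.imwrite('pics/s2.png',cv2.resize(im,None,fx=3,fy=3,interpolation=cv2.INTER_CUBIC)[:,:,::-1])
E
```

```text
200 22 [ 426. -102.] [449. -44.]
210 32 [ 426. -105.] [451. -38.]
220 40 [ 426. -106.] [451. -39.]
230 43 [ 423. -108.] [451. -36.]
240 37 [ 426. -108.] [450. -40.]
250 47 [ 425. -109.] [450. -37.]
260 34 [ 427. -111.] [451. -37.]
270 18 [ 420. -121.] [454. -43.]
280 83 [ 424. -129.] [474.   2.]
290 168 [ 406. -142.] [474.  -4.]
193 194
```

View pics/s2.png

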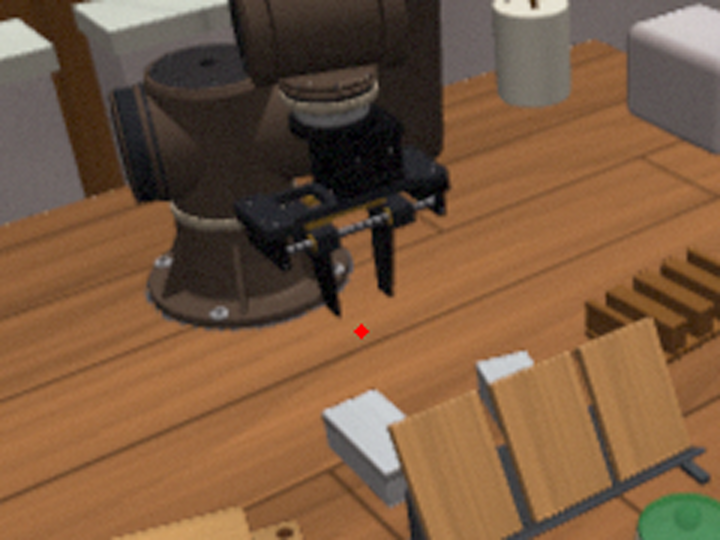

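Both cameras put the fingertips at z≈199 while the state says TCP z≈166. The true tip is therefore about 33 mm higher than reported here. I'll measure this offset and use it.

carry_out(
  moves=[
    {"dx":0,"dy":0,"dz":0.04,"twist":0},
    {"dx":0,"dy":0,"dz":0.08,"twist":0},
    {"dx":0,"dy":0,"dz":0.08,"twist":0},
    {"dx":0,"dy":0,"dz":0.08,"twist":0},
    {"dx":0,"dy":0,"dz":0.08,"twist":0},
  ],
  grip=0.0951,
)

```text
t: 3.85
eef_pos: [434.9, -72.7, 85.1]
tcp_rot: [3.141, -0.001, -0.03]
ft_force: [-0.7, 0.4, 0.4]
opening: 0.892
```

carry_out(
  moves=[
    {"dx":0,"dy":0,"dz":0,"twist":0},
    {"dx":0,"dy":0,"dz":0,"twist":0},
    {"dx":0,"dy":0,"dz":0,"twist":0},
  ],
)

```text
t: 4.15
eef_pos: [434.6, -72.6, 84.8]
tcp_rot: [3.141, -0.001, -0.03]
ft_force: [0.3, -0.3, 0.9]
opening: 0.998
```

```bash
cat >> h.py <<'E'
def tips(c=None):
    """finger tips as the wrist camera sees them: offset of lowest point and xy from the reported TCP"""
    e=state()['eef_pos']; p,d,W,ci=c or cloud('wrist')
    m=(d>0)&(np.linalg.norm(W[...,:2]-e[:2],axis=-1)<80)&(W[...,2]>e[2]+5)&(d<e[2]*0+230)&(W[...,2]<e[2]+75)
    P=W[m]; zl=np.percentile(P[:,2],0.3); L=P[P[:,2]<zl+25]
    print('tips dz %.1f'%(zl-e[2]),'x',(np.percentile(L[:,0],[1,99])-e[0]).round(1),'y',(np.percentile(L[:,1],[1,99])-e[1]).round(1), 'eef',e.round(1),'open',round(state()['opening']*95.1,1))
E
python3 -c "
from h import *
tips()"
```

```text
tips dz 33.0 x [-10.6  13.8] y [-54.8  52.3] eef [434.6 -72.6  84.8] open 94.7
```

carry_out(
  moves=[
    {"dx":0,"dy":-0.002,"dz":0.05,"twist":0},
    {"dx":0,"dy":-0.002,"dz":0.08,"twist":0},
    {"dx":0,"dy":-0.002,"dz":0.102,"twist":0},
    {"dx":0,"dy":-0.002,"dz":0.102,"twist":0},
  ],
)

```text
t: 4.6
eef_pos: [433.3, -70.2, -19.7]
tcp_rot: [-3.141, 0.004, -0.03]
ft_force: [0.9, 0.5, 0.2]
opening: 1.002
```

carry_out(
  moves=[
    {"dx":0,"dy":0,"dz":0,"twist":0},
    {"dx":0,"dy":0,"dz":0,"twist":0},
    {"dx":0,"dy":0,"dz":0,"twist":0},
    {"dx":0,"dy":0,"dz":0,"twist":0},
    {"dx":0,"dy":0,"dz":0,"twist":0},
  ],
  grip=0.05,
)

```text
t: 5.1
eef_pos: [434.7, -70.7, -17.2]
tcp_rot: [3.141, -0.001, -0.029]
ft_force: [0.3, 0.0, 9.3]
opening: 0.668
```

carry_out(
  moves=[
    {"dx":0,"dy":0,"dz":0,"twist":0},
    {"dx":0,"dy":0,"dz":0,"twist":0},
  ],
)

```text
t: 5.3
eef_pos: [434.7, -70.7, -17.2]
tcp_rot: [3.141, -0.001, -0.029]
ft_force: [-0.1, -0.2, 8.4]
opening: 0.675
```

carry_out(
  moves=[
    {"dx":0,"dy":0,"dz":-0.03,"twist":0},
    {"dx":0,"dy":0,"dz":-0.07,"twist":0},
    {"dx":0,"dy":0.04,"dz":-0.1,"twist":-8},
    {"dx":0,"dy":0.08,"dz":-0.12,"twist":-16},
    {"dx":0,"dy":0.12,"dz":-0.12,"twist":-24},
  ],
)

```text
t: 5.8
eef_pos: [431.6, -191.3, 104.9]
tcp_rot: [3.138, -0.003, 0.393]
ft_force: [1.1, 0.0, -3.1]
opening: 0.672
```

```bash
cat >> h.py <<'E'
def serving(c):
    p,d,W,ci=c
    q=(W[...,2]>9)&(W[...,2]<28)&(abs(W[...,0]-450)<150)&(W[...,1]<-170)&(d>0)
    for b in blobs(q,W,200): print('serv',b)
E
python3 -c "
from h import *
print(state()['opening']); c=cloud('wrist'); serving(c); plan(444,-316.2,105,72.6)"
```

```text
0.6722277946155227
serv ((437, 220), 15421, [445.2, -317.1, 169.9, 106.4, 72.9], array([15.1, 17. , 18.5]))
dx -0.0365 dy 0.1149 dz -0.0010 twist -49.3 | other twist 130.7 j6 -0.45
```

carry_out(
  moves=[
    {"dx":-0.0365,"dy":0.115,"dz":0,"twist":-40},
    {"dx":-0.0365,"dy":0.115,"dz":0,"twist":-40},
    {"dx":-0.0365,"dy":0.115,"dz":0,"twist":-40},
    {"dx":-0.0365,"dy":0.115,"dz":0,"twist":-40},
    {"dx":-0.0365,"dy":0.115,"dz":0,"twist":-40},
  ],
)

```text
t: 6.35
eef_pos: [439.8, -310.5, 101.6]
tcp_rot: [-3.141, -0.0, 1.089]
ft_force: [-0.0, -0.1, -2.5]
opening: 0.671
```

```bash
python3 -c "
from h import *
c=cloud('wrist'); serving(c);cv2.imwrite('pics/w3.png',c[0][:,:,::-1]); plan(445,-317,25,72.8)"
```

```text
serv ((271, 97), 7821, [474.3, -230.4, 114.1, 78.5, -25.6], array([11.2, 16.4, 18.5]))
dx -0.0038 dy 0.0078 dz 0.0767 twist -10.1 | other twist 169.9 j6 -0.44
```

View pics/w3.png

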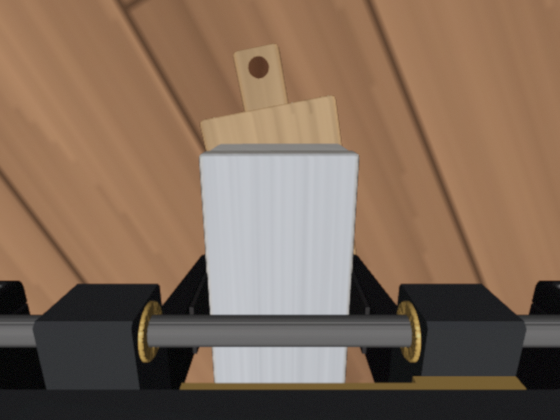

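tin_a is held level above the serving board, whose handle is at (260,75). Lowering it.

carry_out(
  moves=[
    {"dx":-0.004,"dy":0.008,"dz":0.03,"twist":-8},
    {"dx":-0.004,"dy":0.008,"dz":0.06,"twist":-10.3},
    {"dx":-0.004,"dy":0.008,"dz":0.085,"twist":-10.3},
    {"dx":-0.004,"dy":0.008,"dz":0.085,"twist":-10.3},
    {"dx":-0.004,"dy":0.008,"dz":0.085,"twist":-10.3},
  ],
)

```text
t: 6.9
eef_pos: [445.6, -317.1, 17.4]
tcp_rot: [-3.141, -0.0, 1.263]
ft_force: [0.5, 0.9, -2.0]
opening: 0.671
```

```bash
python3 -c "
from h import *
c=cloud('wrist'); print(state()['ft_force']); plan(445,-317,2,72.8)"
```

```text
[ 0.46037429  0.53004862 -2.81718348]
dx 0.0001 dy -0.0011 dz 0.0161 twist -0.4 | other twist 179.6 j6 -0.44
```

carry_out(
  moves=[
    {"dx":0,"dy":-0.001,"dz":0.008,"twist":0},
    {"dx":0,"dy":-0.001,"dz":0.013,"twist":0},
    {"dx":0,"dy":-0.001,"dz":0.016,"twist":0},
    {"dx":0,"dy":-0.001,"dz":0.016,"twist":0},
  ],
)

```text
t: 7.35
eef_pos: [444.7, -316.9, 1.0]
tcp_rot: [3.142, 0.0, 1.264]
ft_force: [0.6, -0.3, -2.7]
opening: 0.668
```

carry_out(
  moves=[
    {"dx":0,"dy":0,"dz":0,"twist":0},
    {"dx":0,"dy":0,"dz":0,"twist":0},
    {"dx":0,"dy":0,"dz":0,"twist":0},
    {"dx":0,"dy":0,"dz":0,"twist":0},
  ],
  grip=0.09,
)

```text
t: 7.75
eef_pos: [444.8, -317.0, 1.3]
tcp_rot: [3.141, 0.0, 1.264]
ft_force: [-0.5, -1.0, 0.3]
opening: 0.924
```

carry_out(
  moves=[
    {"dx":0,"dy":0,"dz":-0.05,"twist":0},
    {"dx":0,"dy":0,"dz":-0.1,"twist":0},
    {"dx":0,"dy":0,"dz":-0.15,"twist":0},
    {"dx":0,"dy":0,"dz":-0.19,"twist":0},
    {"dx":0,"dy":0,"dz":-0.19,"twist":0},
  ],
)

```text
t: 8.25
eef_pos: [446.3, -318.2, 196.5]
tcp_rot: [3.133, 0.004, 1.264]
ft_force: [0.0, -0.2, -0.4]
opening: 0.949
```

```bash
python3 -c "
from h import *
c=tins('wrist',35); serving(c); tips(c); tins('top')
plan(461.2,83,190,-16.5)"
```

```text
wrist
((276, 187), 8383, [445.1, -317.8, 128.3, 64.8, 72.6], array([61.2, 63.1, 64.6]))
serv ((273, 152), 8042, [450.0, -294.8, 214.1, 110.0, 73.0], array([11.6, 16.7, 18.6]))
tips dz 35.6 x [-45.   53.3] y [-23.5  25.6] eef [ 445.3 -317.5  193.6] open 90.0
top
((305, 152), 61, [750.7, 30.4, 83.0, 27.1, 83.8], array([27. , 59.7, 79.2]))
((234, 182), 363, [653.3, 262.4, 86.1, 47.7, -4.7], array([32.1, 39.4, 46.7]))
((271, 184), 61, [649.2, 139.4, 60.9, 17.0, 87.5], array([25.2, 29. , 35.6]))
((317, 187), 209, [638.9, -15.0, 221.2, 17.5, 86.7], array([25.3, 29.5, 37.4]))
((287, 241), 615, [461.9, 83.8, 114.0, 59.0, -16.5], array([35.6, 43.5, 49.9]))
((406, 245), 661, [449.7, -306.2, 106.6, 63.9, 72.8], array([38.2, 63. , 71.1]))
dx 0.3862 dy -0.1049 dz 0.0016 twist 88.9 | other twist -91.1 j6 1.92
```

tin_a is placed at (445.1,-317.8), yaw 72.6. The serving centre is about (443.4,-316.3). Next is tin_b.

carry_out(
  moves=[
    {"dx":0.386,"dy":-0.105,"dz":0,"twist":43},
    {"dx":0.386,"dy":-0.105,"dz":0,"twist":43},
    {"dx":0.386,"dy":-0.105,"dz":0,"twist":43},
    {"dx":0.386,"dy":-0.105,"dz":0,"twist":43},
    {"dx":0.386,"dy":-0.105,"dz":0,"twist":43},
  ],
  grip=0.0951,
)

```text
t: 8.85
eef_pos: [453.9, -84.8, 189.6]
tcp_rot: [-3.139, 0.002, 0.568]
ft_force: [1.0, -0.2, -0.2]
opening: 0.997
```

```bash
python3 -c "
from h import *
plan(461.2,83,190,-16.5)"
```

```text
dx 0.0964 dy -0.1375 dz -0.0004 twist 49.0 | other twist -131.0 j6 1.89
```

carry_out(
  moves=[
    {"dx":0.0964,"dy":-0.1375,"dz":0,"twist":49},
    {"dx":0.0964,"dy":-0.1375,"dz":0,"twist":49},
    {"dx":0.0964,"dy":-0.1375,"dz":0,"twist":49},
    {"dx":0.0964,"dy":-0.1375,"dz":0.06,"twist":49},
    {"dx":0.0964,"dy":-0.1375,"dz":0.1,"twist":49},
  ],
)

```text
t: 9.35
eef_pos: [461.0, 81.4, 99.4]
tcp_rot: [-3.141, -0.002, -0.113]
ft_force: [2.4, -0.4, -1.4]
opening: 0.997
```

```bash
python3 -c "
from h import *
tins('wrist'); plan(461.2,83,-17,-16.5)"
```

```text
wrist
((10, 18), 622, [618.4, 247.2, 21.8, 14.3, -6.7], array([36.5, 39. , 40.6]))
((279, 210), 10708, [461.0, 83.2, 115.0, 58.9, -16.4], array([41.3, 43.1, 44.5]))
dx 0.0040 dy -0.0023 dz 0.1091 twist 9.4 | other twist -170.6 j6 1.89
```

carry_out(
  moves=[
    {"dx":0.001,"dy":-0.002,"dz":0.02,"twist":8},
    {"dx":0.001,"dy":-0.002,"dz":0.05,"twist":9.5},
    {"dx":0.001,"dy":-0.002,"dz":0.08,"twist":9.5},
    {"dx":0.001,"dy":-0.002,"dz":0.108,"twist":9.5},
    {"dx":0.001,"dy":-0.002,"dz":0.108,"twist":9.5},
  ],
)

```text
t: 9.9
eef_pos: [460.2, 80.3, -9.9]
tcp_rot: [3.139, 0.007, -0.273]
ft_force: [0.3, 0.6, 1.4]
opening: 1.001
```

carry_out(
  moves=[
    {"dx":0,"dy":0,"dz":0,"twist":0},
    {"dx":0,"dy":0,"dz":0,"twist":0},
    {"dx":0,"dy":0,"dz":0,"twist":0},
    {"dx":0,"dy":0,"dz":0,"twist":0},
    {"dx":0,"dy":0,"dz":0,"twist":0},
  ],
  grip=0.045,
)

```text
t: 10.4
eef_pos: [462.7, 81.0, -6.7]
tcp_rot: [-3.141, -0.001, -0.275]
ft_force: [0.8, 3.9, 3.6]
opening: 0.635
```

carry_out(
  moves=[
    {"dx":0,"dy":0,"dz":0,"twist":0},
    {"dx":0,"dy":0,"dz":0,"twist":0},
    {"dx":0,"dy":0,"dz":0,"twist":0},
  ],
)

```text
t: 10.7
eef_pos: [462.8, 81.1, -6.7]
tcp_rot: [-3.141, -0.001, -0.275]
ft_force: [0.3, 1.7, 8.5]
opening: 0.608
```

carry_out(
  moves=[
    {"dx":0,"dy":0,"dz":-0.03,"twist":0},
    {"dx":0,"dy":0,"dz":-0.07,"twist":0},
    {"dx":0,"dy":0,"dz":-0.11,"twist":0},
    {"dx":0,"dy":0,"dz":-0.15,"twist":0},
    {"dx":0,"dy":0,"dz":-0.15,"twist":0},
  ],
)

```text
t: 11.2
eef_pos: [464.2, 81.1, 146.8]
tcp_rot: [-3.139, -0.007, -0.275]
ft_force: [0.7, 1.1, -3.7]
opening: 0.608
```

```bash
python3 -c "
from h import *
tins('wrist',35,300); plan(445,-317.5,135,72.7)"
```

```text
wrist
((24, 51), 3238, [643.9, 261.0, 70.6, 45.3, -4.4], array([37. , 39.2, 40.8]))
((279, 162), 143, [516.7, 65.7, 54.8, 1.1, 74.3], array([158.3, 160.7, 187.4]))
((280, 241), 18086, [482.0, 76.5, 73.3, 61.8, -15.8], array([195.2, 196.8, 198.2]))
((23, 323), 94, [509.3, 134.4, 12.6, 1.8, 73.8], array([272.3, 273.4, 274.4]))
((279, 323), 407, [491.9, 72.2, 59.4, 1.9, 74.1], array([272.3, 273.3, 274.3]))
((279, 354), 8190, [449.0, 84.2, 88.8, 60.1, -15.7], array([195.3, 274. , 276.3]))
((24, 337), 852, [506.3, 134.4, 13.3, 7.1, 68.5], array([274. , 275.3, 276.4]))
((535, 338), 782, [471.7, 13.8, 18.0, 7.2, 67.3], array([273.8, 275. , 276.1]))
dx 0.0908 dy 0.3884 dz 0.0093 twist -88.4 | other twist 91.6 j6 -0.46
```

carry_out(
  moves=[
    {"dx":0.09,"dy":0.388,"dz":0.01,"twist":-43},
    {"dx":0.09,"dy":0.388,"dz":0.01,"twist":-43},
    {"dx":0.09,"dy":0.388,"dz":0.01,"twist":-43},
    {"dx":0.09,"dy":0.388,"dz":0.01,"twist":-43},
    {"dx":0.09,"dy":0.388,"dz":0.01,"twist":-43},
  ],
)

```text
t: 11.75
eef_pos: [452.1, -134.1, 135.4]
tcp_rot: [-3.139, 0.002, 0.373]
ft_force: [1.1, 0.2, -3.8]
opening: 0.611
```

```bash
python3 -c "
from h import *
plan(445.5,-315.6,130,72.7)"
```

```text
dx -0.0722 dy 0.1666 dz 0.0054 twist -51.4 | other twist 128.6 j6 -0.45
```

carry_out(
  moves=[
    {"dx":-0.072,"dy":0.1665,"dz":0.005,"twist":-51.4},
    {"dx":-0.072,"dy":0.1665,"dz":0.005,"twist":-51.4},
    {"dx":-0.072,"dy":0.1665,"dz":0.005,"twist":-51.4},
    {"dx":-0.072,"dy":0.1665,"dz":0.005,"twist":-51.4},
    {"dx":-0.072,"dy":0.1665,"dz":0.005,"twist":-51.4},
  ],
)

```text
t: 12.25
eef_pos: [444.9, -318.2, 129.7]
tcp_rot: [-3.14, 0.0, 1.084]
ft_force: [1.6, 0.9, -3.5]
opening: 0.606
```

```bash
python3 -c "
from h import *
plan(445.5,-315.6,75,72.7)"
```

```text
dx 0.0026 dy -0.0007 dz 0.0547 twist -10.6 | other twist 169.4 j6 -0.43
```

carry_out(
  moves=[
    {"dx":0.0026,"dy":-0.0007,"dz":0,"twist":-8},
    {"dx":0.0026,"dy":-0.0007,"dz":0.02,"twist":-10.6},
    {"dx":0.0026,"dy":-0.0007,"dz":0.05,"twist":-10.6},
    {"dx":0.0026,"dy":-0.0007,"dz":0.05,"twist":-10.6},
    {"dx":0.0026,"dy":-0.0007,"dz":0.05,"twist":-10.6},
  ],
)

```text
t: 12.75
eef_pos: [446.0, -311.0, 81.3]
tcp_rot: [-3.139, -0.001, 1.267]
ft_force: [0.4, -0.4, -2.8]
opening: 0.609
```

```bash
python3 -c "
from h import *
p,d,W,ci=tins('top',50,200)
plan(445.5,-315.6,58,72.7)"
```

```text
top
((235, 82), 78, [980.8, 258.6, 197.0, 54.9, 89.4], array([67.5, 74.2, 81.4]))
((306, 148), 98, [763.3, 29.1, 89.2, 51.5, 83.4], array([53.9, 83.6, 92.6]))
((401, 244), 384, [457.5, -281.8, 64.0, 55.1, -16.7], array([ 56.5, 128.7, 136.9]))
dx -0.0043 dy 0.0003 dz 0.0242 twist -0.1 | other twist 179.9 j6 -0.44
```

carry_out(
  moves=[
    {"dx":-0.0043,"dy":0,"dz":0.01,"twist":0},
    {"dx":-0.0043,"dy":0,"dz":0.018,"twist":0},
    {"dx":-0.0043,"dy":0,"dz":0.0225,"twist":0},
    {"dx":-0.0043,"dy":0,"dz":0.0245,"twist":0},
    {"dx":-0.0043,"dy":0,"dz":0.0245,"twist":0},
  ],
)

```text
t: 13.3
eef_pos: [445.3, -315.6, 57.8]
tcp_rot: [-3.141, -0.0, 1.267]
ft_force: [0.2, -0.0, -3.1]
opening: 0.608
```

carry_out(
  moves=[
    {"dx":0,"dy":0,"dz":0,"twist":0},
    {"dx":0,"dy":0,"dz":0,"twist":0},
  ],
)

```text
t: 13.5
eef_pos: [445.4, -315.6, 58.1]
tcp_rot: [3.141, 0.0, 1.267]
ft_force: [0.9, 0.1, -3.0]
opening: 0.604
```

carry_out(
  moves=[
    {"dx":0,"dy":0,"dz":0.001,"twist":0},
    {"dx":0,"dy":0,"dz":0.0015,"twist":0},
    {"dx":0,"dy":0,"dz":0.0015,"twist":0},
  ],
)

```text
t: 13.8
eef_pos: [445.5, -315.7, 57.3]
tcp_rot: [3.141, 0.001, 1.267]
ft_force: [-2.3, 1.7, 8.3]
opening: 0.606
```

carry_out(
  moves=[
    {"dx":0,"dy":0,"dz":0,"twist":0},
    {"dx":0,"dy":0,"dz":0,"twist":0},
    {"dx":0,"dy":0,"dz":0,"twist":0},
    {"dx":0,"dy":0,"dz":0,"twist":0},
  ],
  grip=0.09,
)

```text
t: 14.2
eef_pos: [445.3, -315.6, 56.3]
tcp_rot: [3.141, 0.0, 1.267]
ft_force: [-0.1, -0.5, -0.9]
opening: 0.884
```

carry_out(
  moves=[
    {"dx":0,"dy":0,"dz":-0.05,"twist":0},
    {"dx":0,"dy":0,"dz":-0.1,"twist":0},
    {"dx":0,"dy":0,"dz":-0.14,"twist":0},
    {"dx":0,"dy":0,"dz":-0.14,"twist":0},
    {"dx":0,"dy":0,"dz":-0.14,"twist":0},
  ],
)

```text
t: 14.7
eef_pos: [445.3, -315.6, 196.7]
tcp_rot: [3.14, 0.001, 1.267]
ft_force: [1.1, -0.9, -0.3]
opening: 0.948
```

```bash
python3 -c "
from h import *
c=tins('wrist',50,125); tins('top',25,120)
plan(653.3,262.4,190,-4.7)"
```

```text
wrist
((280, 196), 9495, [446.1, -315.1, 122.4, 64.1, 72.6], array([ 62.2, 107. , 108.5]))
top
((235, 82), 77, [980.2, 259.0, 197.9, 51.9, 89.1], array([66.7, 74.5, 80.6]))
((306, 148), 115, [762.9, 30.1, 89.6, 50.4, 81.2], array([38. , 80.5, 94.1]))
((234, 182), 361, [653.3, 261.8, 85.7, 48.1, -6.0], array([32.5, 39.4, 45.6]))
((271, 184), 67, [648.3, 139.1, 61.0, 16.2, 84.8], array([25.5, 29.1, 37.4]))
((324, 188), 191, [636.4, -36.6, 178.2, 20.4, 87.1], array([25.4, 29. , 35.3]))
((406, 245), 653, [451.2, -301.0, 95.1, 63.4, 72.9], array([ 36.7, 105.7, 113.5]))
dx 0.6135 dy 0.0260 dz 0.0051 twist 77.3 | other twist -102.7 j6 1.91
```

carry_out(
  moves=[
    {"dx":0.6135,"dy":0.026,"dz":0.005,"twist":0},
    {"dx":0.6135,"dy":0.026,"dz":0.005,"twist":0},
    {"dx":0.6135,"dy":0.026,"dz":0.005,"twist":20},
    {"dx":0.6135,"dy":0.026,"dz":0.005,"twist":20},
    {"dx":0.6135,"dy":0.026,"dz":0.005,"twist":20},
  ],
  grip=0.0951,
)

```text
t: 15.3
eef_pos: [526.9, -88.5, 192.8]
tcp_rot: [-3.139, 0.001, 0.912]
ft_force: [0.7, 0.6, 0.7]
opening: 1.003
```

```bash
python3 -c "
from h import *
tins('wrist',90,130) if 0 else plan(653.3,262.4,190,-4.7)"
```

```text
dx 0.3549 dy -0.1149 dz 0.0028 twist 56.9 | other twist -123.1 j6 1.91
```

carry_out(
  moves=[
    {"dx":0.355,"dy":-0.115,"dz":0.003,"twist":43},
    {"dx":0.355,"dy":-0.115,"dz":0.003,"twist":43},
    {"dx":0.355,"dy":-0.115,"dz":0.003,"twist":43},
    {"dx":0.355,"dy":-0.115,"dz":0.003,"twist":43},
    {"dx":0.355,"dy":-0.115,"dz":0.003,"twist":43},
  ],
)

```text
t: 15.8
eef_pos: [605.2, 131.9, 190.6]
tcp_rot: [-3.141, 0.003, 0.21]
ft_force: [0.4, 0.2, 0.6]
opening: 1.0
```

```bash
python3 -c "
from h import *
plan(653.3,262.4,140,-4.7)"
```

```text
dx 0.0743 dy -0.1176 dz 0.0506 twist 16.7 | other twist -163.3 j6 1.93
```

carry_out(
  moves=[
    {"dx":0.0743,"dy":-0.1176,"dz":0,"twist":16.7},
    {"dx":0.0743,"dy":-0.1176,"dz":0,"twist":16.7},
    {"dx":0.0743,"dy":-0.1176,"dz":0.03,"twist":16.7},
    {"dx":0.0743,"dy":-0.1176,"dz":0.06,"twist":16.7},
    {"dx":0.0743,"dy":-0.1176,"dz":0.09,"twist":16.7},
  ],
)

```text
t: 16.3
eef_pos: [651.7, 262.0, 98.7]
tcp_rot: [3.14, 0.003, -0.073]
ft_force: [-0.3, 0.1, -0.2]
opening: 1.004
```

```bash
python3 -c "
from h import *
c=tins('wrist'); tips(c); plan(653.3,262.4,-17,-4.7)"
```

```text
wrist
((254, 33), 1404, [774.1, 266.8, 172.6, 34.7, 85.9], array([72.7, 74.2, 75.7]))
((546, 35), 1422, [763.9, 65.5, 52.2, 9.3, 25.5], array([25.5, 35.2, 47.2]))
((279, 209), 6285, [653.2, 261.8, 86.1, 46.6, -4.7], array([37.3, 39.1, 40.5]))
((538, 195), 74, [649.8, 57.1, 33.4, 2.2, 87.2], array([30.1, 31.6, 32.9]))
((438, 198), 200, [654.4, 135.7, 67.2, 2.5, 86.9], array([30.4, 31.7, 33.1]))
tips dz 37.8 x [-10.4  18.5] y [-53.9  53.4] eef [649.4 260.6  93.5] open 95.0
dx 0.0037 dy -0.0020 dz 0.1105 twist 0.4 | other twist -179.6 j6 1.94
```

carry_out(
  moves=[
    {"dx":0.003,"dy":-0.001,"dz":0.02,"twist":0},
    {"dx":0.003,"dy":-0.001,"dz":0.05,"twist":0},
    {"dx":0.003,"dy":-0.001,"dz":0.08,"twist":0},
    {"dx":0.003,"dy":-0.001,"dz":0.106,"twist":0},
    {"dx":0.003,"dy":-0.001,"dz":0.106,"twist":0},
  ],
)

```text
t: 16.85
eef_pos: [653.4, 260.6, -7.8]
tcp_rot: [3.139, 0.007, -0.076]
ft_force: [-0.5, -0.3, 0.9]
opening: 1.001
```

carry_out(
  moves=[
    {"dx":0,"dy":0,"dz":0,"twist":0},
    {"dx":0,"dy":0,"dz":0,"twist":0},
    {"dx":0,"dy":0,"dz":0,"twist":0},
    {"dx":0,"dy":0,"dz":0,"twist":0},
    {"dx":0,"dy":0,"dz":0,"twist":0},
  ],
  grip=0.035,
)

```text
t: 17.35
eef_pos: [656.0, 261.7, -2.8]
tcp_rot: [-3.141, -0.001, -0.075]
ft_force: [-0.3, 0.6, -1.0]
opening: 0.636
```

carry_out(
  moves=[
    {"dx":0,"dy":0,"dz":0,"twist":0},
    {"dx":0,"dy":0,"dz":0,"twist":0},
    {"dx":0,"dy":0,"dz":0,"twist":0},
    {"dx":0,"dy":0,"dz":0,"twist":0},
    {"dx":0,"dy":0,"dz":0,"twist":0},
  ],
)

```text
t: 17.85
eef_pos: [655.8, 261.6, -3.3]
tcp_rot: [-3.142, -0.0, -0.075]
ft_force: [-0.7, -0.4, 4.3]
opening: 0.479
```

```bash
python3 -c "
from h import *
print(state())"
```

```text
{'t': 17.85, 'joints': array([ 2.86162933e-01,  8.01492055e-01,  1.48651477e+00, -8.71082584e-05,
        8.53382576e-01,  1.93240560e+00]), 'qvel': array([ 0.00047991,  0.00020512,  0.00013285,  0.00084915, -0.00017318,
        0.00124521]), 'tau': array([-2.02482697e-01, -7.30812478e+01, -2.08162308e+01, -5.46184962e-02,
       -3.06427265e-01,  1.85078464e-02]), 'eef_pos': array([655.84842537, 261.64862517,  -3.29311157]), 'tcp_rot': array([-3.14158215e+00, -2.13335544e-04, -7.53890796e-02]), 'ft_force': array([-0.69257993, -0.4467652 ,  4.29716607]), 'moment': array([0.09893938, 0.19028864, 0.02791451]), 'opening': 0.4793683129337721}
```

carry_out(
  moves=[
    {"dx":0,"dy":0,"dz":0,"twist":0},
    {"dx":0,"dy":0,"dz":0,"twist":0},
    {"dx":-0.002,"dy":0,"dz":0.006,"twist":0},
    {"dx":-0.002,"dy":0,"dz":0.013,"twist":0},
    {"dx":-0.002,"dy":0,"dz":0.013,"twist":0},
  ],
  grip=0.062,
)

```text
t: 18.35
eef_pos: [653.0, 261.5, -18.0]
tcp_rot: [3.141, 0.002, -0.075]
ft_force: [0.0, 0.1, -0.4]
opening: 0.649
```

carry_out(
  moves=[
    {"dx":0,"dy":0,"dz":0,"twist":0},
    {"dx":0,"dy":0,"dz":0,"twist":0},
    {"dx":0,"dy":0,"dz":0,"twist":0},
    {"dx":0,"dy":0,"dz":0,"twist":0},
    {"dx":0,"dy":0,"dz":0,"twist":0},
  ],
  grip=0.035,
)

```text
t: 18.85
eef_pos: [653.9, 261.8, -16.3]
tcp_rot: [-3.142, -0.0, -0.075]
ft_force: [-0.1, -0.3, -0.6]
opening: 0.481
```

carry_out(
  moves=[
    {"dx":0,"dy":0,"dz":-0.03,"twist":0},
    {"dx":0,"dy":0,"dz":-0.07,"twist":0},
    {"dx":0,"dy":0,"dz":-0.12,"twist":0},
    {"dx":0,"dy":0,"dz":-0.17,"twist":0},
    {"dx":0,"dy":0,"dz":-0.2,"twist":0},
  ],
)

```text
t: 19.35
eef_pos: [654.4, 262.0, 187.8]
tcp_rot: [-3.14, -0.004, -0.075]
ft_force: [0.2, 0.2, -1.8]
opening: 0.482
```

```bash
python3 -c "
from h import *
p,d,W,ci=tins('wrist',170,260); plan(445.3,-316,185,72.7);
import cv2; cv2.imwrite('pics/w4.png',p[:,:,::-1])
p,d,W,ci=tins('top',90,120)"
```

```text
wrist
((279, 191), 735, [695.7, 258.2, 43.7, 1.1, 85.9], array([208.2, 222. , 230.7]))
((280, 256), 11496, [668.0, 261.6, 57.1, 49.8, -4.3], array([241.4, 243.4, 244.7]))
((279, 356), 1742, [616.3, 264.2, 46.7, 13.6, 85.3], array([241.7, 243.2, 244.3]))
dx -0.1664 dy 0.5926 dz 0.0071 twist -77.0 | other twist 103.0 j6 -0.41
top
((414, 247), 695, [446.1, -318.7, 117.1, 58.0, 72.7], array([ 99.3, 107. , 113.6]))
```

carry_out(
  moves=[
    {"dx":-0.1664,"dy":0.5926,"dz":0,"twist":0},
    {"dx":-0.1664,"dy":0.5926,"dz":0,"twist":0},
    {"dx":-0.1664,"dy":0.5926,"dz":0,"twist":0},
    {"dx":-0.1664,"dy":0.5926,"dz":0,"twist":0},
    {"dx":-0.1664,"dy":0.5926,"dz":0,"twist":-8},
  ],
)

```text
t: 19.95
eef_pos: [566.8, 25.7, 182.3]
tcp_rot: [-3.141, 0.002, 0.064]
ft_force: [0.7, -0.9, -1.5]
opening: 0.481
```

```bash
python3 -c "
from h import *
plan(445.5,-317.5,180,72.7)"
```

```text
dx -0.1429 dy 0.3348 dz 0.0023 twist -69.0 | other twist 111.0 j6 -0.43
```

carry_out(
  moves=[
    {"dx":-0.143,"dy":0.335,"dz":0,"twist":-43},
    {"dx":-0.143,"dy":0.335,"dz":0,"twist":-43},
    {"dx":-0.143,"dy":0.335,"dz":0,"twist":-43},
    {"dx":-0.143,"dy":0.335,"dz":0,"twist":-43},
    {"dx":-0.143,"dy":0.335,"dz":0,"twist":-43},
  ],
)

```text
t: 20.45
eef_pos: [491.8, -188.2, 182.5]
tcp_rot: [-3.14, 0.001, 0.749]
ft_force: [0.5, -0.3, -1.8]
opening: 0.481
```

```bash
python3 -c "
from h import *
plan(445.5,-317.5,160,72.7)"
```

```text
dx -0.1220 dy 0.0632 dz 0.0225 twist -29.8 | other twist 150.2 j6 -0.44
```

carry_out(
  moves=[
    {"dx":-0.122,"dy":0.063,"dz":0,"twist":-29.8},
    {"dx":-0.122,"dy":0.063,"dz":0.01,"twist":-29.8},
    {"dx":-0.122,"dy":0.063,"dz":0.02,"twist":-29.8},
    {"dx":-0.122,"dy":0.063,"dz":0.04,"twist":-29.8},
    {"dx":-0.122,"dy":0.063,"dz":0.05,"twist":-29.8},
  ],
)

```text
t: 20.95
eef_pos: [444.4, -316.0, 131.0]
tcp_rot: [-3.138, -0.002, 1.262]
ft_force: [-0.1, -0.8, -1.5]
opening: 0.482
```

carry_out(
  moves=[
    {"dx":0,"dy":0,"dz":0.0,"twist":0},
    {"dx":0,"dy":0,"dz":0,"twist":0},
    {"dx":0,"dy":0,"dz":0,"twist":0},
  ],
)

```text
t: 21.25
eef_pos: [446.7, -315.2, 134.3]
tcp_rot: [3.141, 0.0, 1.263]
ft_force: [-0.0, 1.0, -1.5]
opening: 0.479
```

```bash
python3 -c "
from h import *
plan(445.5,-317.5,91,72.7)"
```

```text
dx -0.0025 dy -0.0005 dz 0.0433 twist -0.3 | other twist 179.7 j6 -0.44
```

carry_out(
  moves=[
    {"dx":-0.0025,"dy":-0.0005,"dz":0.02,"twist":0},
    {"dx":-0.0025,"dy":-0.0005,"dz":0.033,"twist":0},
    {"dx":-0.0025,"dy":-0.0005,"dz":0.04,"twist":0},
    {"dx":-0.0025,"dy":-0.0005,"dz":0.0435,"twist":0},
    {"dx":-0.0025,"dy":-0.0005,"dz":0.0435,"twist":0},
  ],
)

```text
t: 21.75
eef_pos: [445.3, -317.8, 91.5]
tcp_rot: [3.14, 0.0, 1.263]
ft_force: [-2.0, 3.0, 6.9]
opening: 0.481
```

carry_out(
  moves=[
    {"dx":0,"dy":0,"dz":0,"twist":0},
    {"dx":0,"dy":0,"dz":0,"twist":0},
  ],
)

```text
t: 21.95
eef_pos: [445.3, -317.7, 91.5]
tcp_rot: [3.14, 0.0, 1.263]
ft_force: [-2.3, 2.5, 6.5]
opening: 0.48
```

Contact. Releasing and checking the column.

carry_out(
  moves=[
    {"dx":0,"dy":0,"dz":0,"twist":0},
    {"dx":0,"dy":0,"dz":0,"twist":0},
    {"dx":0,"dy":0,"dz":0,"twist":0},
    {"dx":0,"dy":0,"dz":0,"twist":0},
    {"dx":0,"dy":0,"dz":0,"twist":0},
  ],
  grip=0.08,
)

```text
t: 22.45
eef_pos: [444.9, -318.1, 90.1]
tcp_rot: [3.141, 0.0, 1.263]
ft_force: [0.2, -0.3, -0.2]
opening: 0.822
```

carry_out(
  moves=[
    {"dx":0,"dy":0,"dz":-0.05,"twist":0},
    {"dx":0,"dy":0,"dz":-0.1,"twist":0},
    {"dx":0,"dy":0,"dz":-0.13,"twist":0},
    {"dx":0,"dy":0,"dz":-0.13,"twist":0},
    {"dx":0,"dy":0,"dz":-0.13,"twist":0},
  ],
)

```text
t: 22.95
eef_pos: [444.7, -317.9, 220.1]
tcp_rot: [3.141, 0.0, 1.263]
ft_force: [-0.3, -0.1, -0.8]
opening: 0.839
```

```bash
cat >> h.py <<'E'
def column(name='wrist'):
    p,d,W,ci=cloud(name)
    for nm,zl,zh in (('a',60,66),('b',103,111),('d',143,152)):
        q=(abs(W[...,2]-(zl+zh)/2)<(zh-zl)/2)&(np.linalg.norm(W[...,:2]-[445,-317],axis=-1)<90)&(d>0)
        if q.sum()>30: print(name,nm,q.sum(),rect(W[q][:,:2]),np.median(W[q][:,2]).round(1))
    return p,d,W,ci
E
python3 -c "
from h import *
column()
for d in ((0,0),):
    # boards as the top camera sees them
    p,d,W,ci=cloud('top')
    for z0 in (95,120,138):
        q=(abs(W[...,2]-z0)<9)&(abs(W[...,0]-590)<70)&(abs(W[...,1]-25)<170)&(d>0)
        print(z0);[print(b) for b in blobs(q,W,40)]
plan(560,-70,190,86.7)"
```

```text
wrist a 558 [463.2, -261.6, 64.2, 10.4, -16.8] 62.9
wrist b 1845 [445.6, -318.3, 114.4, 59.2, 72.2] 106.9
wrist d 5824 [445.4, -319.9, 87.0, 47.3, 72.3] 147.1
95
((275, 197), 76, [602.0, 124.4, 87.0, 12.5, 85.8], array([ 87.5,  94.6, 103. ]))
((306, 199), 75, [595.7, 25.2, 86.9, 11.0, 87.9], array([ 86.6,  94.5, 103.5]))
((339, 202), 77, [589.1, -80.4, 86.0, 14.1, 86.7], array([ 86.3,  94.7, 103.5]))
120
((274, 201), 72, [586.6, 125.4, 89.2, 11.5, 87.8], array([111.9, 120.1, 127.5]))
((306, 203), 81, [582.2, 26.0, 85.5, 12.8, 86.1], array([112. , 120.8, 128.8]))
((339, 206), 79, [575.2, -77.7, 85.1, 14.4, 85.9], array([111.3, 121.2, 128.7]))
138
((274, 205), 155, [574.3, 126.0, 89.5, 21.8, 86.1], array([129.8, 140.6, 146.5]))
((306, 207), 149, [568.0, 26.2, 89.7, 21.0, 85.1], array([129.6, 141.5, 146.3]))
((339, 210), 152, [562.3, -77.6, 87.5, 21.8, 86.4], array([129.8, 140.8, 146.2]))
dx 0.2710 dy 0.0352 dz 0.0288 twist -14.3 | other twist 165.7 j6 -0.19
```

The column is good: a, b and d centres are within about 2 mm of each other and within 4 mm of the serving centre. Now the boards, starting with the one at y≈-77. The plan is to straddle its top with vertical fingers, swing it upright about its lower edge, then grip and lift.

carry_out(
  moves=[
    {"dx":0.265,"dy":0.037,"dz":0.0,"twist":-14.3},
    {"dx":0.265,"dy":0.037,"dz":0.0,"twist":-14.3},
    {"dx":0.265,"dy":0.037,"dz":0.0,"twist":-14.3},
    {"dx":0.265,"dy":0.037,"dz":0.0,"twist":-14.3},
    {"dx":0.265,"dy":0.037,"dz":0.03,"twist":-14.3},
  ],
  grip=0.06,
)

```text
t: 23.55
eef_pos: [552.2, -94.4, 200.0]
tcp_rot: [3.14, 0.0, 1.513]
ft_force: [1.0, -1.2, -0.8]
opening: 0.632
```

carry_out(
  moves=[
    {"dx":0.005,"dy":0,"dz":0.0,"twist":0},
    {"dx":0.005,"dy":0,"dz":0,"twist":0},
    {"dx":0.005,"dy":0,"dz":0,"twist":0},
  ],
)

```text
t: 23.85
eef_pos: [550.8, -92.2, 199.3]
tcp_rot: [-3.141, 0.0, 1.512]
ft_force: [0.4, -0.4, 0.8]
opening: 0.633
```

```bash
python3 -c "
from h import *
c=cloud('wrist'); tips(c); p,d,W,ci=c
cv2.imwrite('pics/w5.png',p[:,:,::-1])
e=state()['eef_pos']
for z0 in (100,110,120,130,140):
    q=(abs(W[...,2]-z0)<3)&(abs(W[...,0]-585)<60)&(W[...,1]<-20)&(W[...,1]>-140)&(d>0)
    [print(z0,b) for b in blobs(q,W,40)]
plan(563.7,-77,150,86.7)"
```

```text
tips dz 32.5 x [-35.3  37.5] y [-11.  14.] eef [550.9 -92.6 199.7] open 59.9
100 ((314, 181), 314, [585.7, -77.7, 88.9, 12.4, -86.8], array([ 97.2, 100.1, 102.9]))
110 ((308, 184), 338, [580.0, -77.9, 89.7, 12.9, -87.3], array([107.2, 110.1, 112.9]))
120 ((302, 187), 395, [574.4, -77.7, 89.8, 11.8, -87.2], array([117.1, 120.1, 122.8]))
130 ((296, 189), 413, [569.1, -77.5, 90.1, 12.6, -87.1], array([127.1, 130.1, 132.9]))
140 ((287, 193), 854, [558.1, -77.4, 89.5, 15.3, 86.6], array([137.2, 141.4, 143. ]))
dx 0.0163 dy 0.0119 dz 0.0497 twist -0.1 | other twist 179.9 j6 -0.20
```

View pics/w5.png

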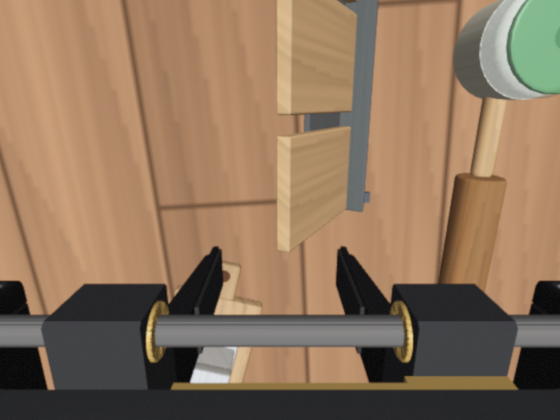

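Picture: board2 runs from (280,245) to (350,130), with the fingers at (215,260) and (345,260) straddling its line. Jar at (530,50), pin at right.

carry_out(
  moves=[
    {"dx":0.016,"dy":0.012,"dz":0.03,"twist":0},
    {"dx":0.016,"dy":0.012,"dz":0.06,"twist":0},
    {"dx":0.016,"dy":0.012,"dz":0.09,"twist":0},
    {"dx":0.016,"dy":0.012,"dz":0.117,"twist":0},
    {"dx":0.016,"dy":0.012,"dz":0.117,"twist":0},
  ],
  grip=0.05,
)

```text
t: 24.4
eef_pos: [562.3, -77.2, 80.2]
tcp_rot: [-3.137, -0.001, 1.511]
ft_force: [-0.1, 0.2, 0.5]
opening: 0.527
```

carry_out(
  moves=[
    {"dx":0,"dy":0,"dz":0,"twist":0},
    {"dx":0,"dy":0,"dz":0,"twist":0},
    {"dx":0,"dy":0,"dz":0,"twist":0},
  ],
  grip=0.034,
)

```text
t: 24.7
eef_pos: [564.7, -76.6, 84.3]
tcp_rot: [3.139, 0.001, 1.512]
ft_force: [0.2, 0.2, -0.4]
opening: 0.37
```

```bash
python3 -c "
from h import *
print(state()['eef_pos'],state()['ft_force'],state()['opening']); plan(621.4,-78.5,92,86.7)
p,d,W,ci=cloud('wrist');cv2.imwrite('pics/w6.png',p[:,:,::-1])
"
```

```text
[564.72225432 -76.58493876  84.26960714] [ 0.19717045  0.22003095 -0.40862345] 0.3702045236466567
dx 0.0014 dy 0.0567 dz -0.0077 twist -0.0 | other twist 180.0 j6 -0.18
```

carry_out(
  moves=[
    {"dx":0,"dy":0.012,"dz":-0.004,"twist":0},
    {"dx":0,"dy":0.024,"dz":-0.007,"twist":0},
    {"dx":0,"dy":0.036,"dz":-0.009,"twist":0},
    {"dx":0,"dy":0.048,"dz":-0.01,"twist":0},
    {"dx":0,"dy":0.06,"dz":-0.011,"twist":0},
  ],
  grip=0.03,
)

```text
t: 25.25
eef_pos: [624.7, -79.7, 94.7]
tcp_rot: [3.14, 0.0, 1.513]
ft_force: [1.0, -0.5, -0.2]
opening: 0.317
```

```bash
python3 -c "
from h import *
s=state();print(s['eef_pos'],s['ft_force'],s['opening'])
p,d,W,ci=cloud('wrist');cv2.imwrite('pics/w6.png',p[:,:,::-1])
q=(W[...,2]>80)&(W[...,2]<180)&(abs(W[...,0]-600)<60)&(W[...,1]<-22)&(W[...,1]>-140)&(d>0)
[print(b) for b in blobs(q,W,60)]
"
```

```text
[624.70699109 -79.65487315  94.74295207] [ 1.03017893 -0.48708438 -0.15978589] 0.31659380101824997
((205, 216), 2112, [579.0, -66.6, 89.6, 10.0, 86.6], array([80.3, 86.1, 88.4]))
((250, 241), 5681, [612.7, -79.7, 87.8, 24.5, 86.7], array([ 89.6, 163.1, 176.1]))
((324, 280), 1355, [641.0, -78.6, 23.9, 9.0, 62.5], array([129.8, 159.7, 179.3]))
((261, 364), 954, [614.5, -112.6, 23.4, 12.5, 87.4], array([153.1, 163.5, 164.7]))
```

View pics/w6.png

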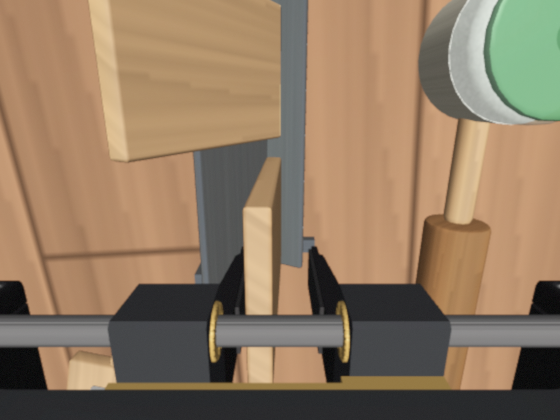

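The board now stands nearly upright between the fingers, with its top edge at (262,300) and z=163.5. Closing, then lifting.

carry_out(
  moves=[
    {"dx":0,"dy":-0.004,"dz":0,"twist":0},
    {"dx":0,"dy":-0.007,"dz":0,"twist":0},
    {"dx":0,"dy":-0.007,"dz":0,"twist":0},
    {"dx":0,"dy":-0.007,"dz":0,"twist":0},
    {"dx":0,"dy":-0.007,"dz":0,"twist":0},
  ],
  grip=0.004,
)

```text
t: 25.8
eef_pos: [617.8, -79.3, 94.3]
tcp_rot: [3.139, 0.0, 1.513]
ft_force: [4.2, 0.4, 1.6]
opening: 0.127
```

carry_out(
  moves=[
    {"dx":0,"dy":0,"dz":0,"twist":0},
    {"dx":0,"dy":0,"dz":-0.02,"twist":0},
    {"dx":0,"dy":0,"dz":-0.06,"twist":0},
    {"dx":0,"dy":0,"dz":-0.11,"twist":0},
    {"dx":0,"dy":0,"dz":-0.11,"twist":0},
  ],
)

```text
t: 26.3
eef_pos: [618.4, -79.5, 209.6]
tcp_rot: [3.134, 0.002, 1.513]
ft_force: [-0.3, -0.5, -1.7]
opening: 0.124
```

```bash
python3 -c "
from h import *
s=state();print(s['eef_pos'],s['ft_force'],s['opening'])
p,d,W,ci=cloud('scene')
e=s['eef_pos']; tz=e[2]+33
q=(W[...,2]>60)&(np.linalg.norm(W[...,:2]-e[:2],axis=-1)<60)&(W[...,2]<tz+60)&(d>0)
for z0 in np.arange(tz-120,tz+50,20):
    m=q&(abs(W[...,2]-z0)<6)
    if m.sum()>5: print(int(z0-tz),m.sum(),W[m].mean(0).round(1),W[m][:,:2].min(0).round(),W[m][:,:2].max(0).round())
plan(435,306,200,3.7)
"
```

```text
[618.42692648 -79.5409273  209.61217641] [-0.33845748 -0.46985967 -1.72731391] 0.12414372729421044
-100 64 [625.3 -85.1 145.4] [ 614. -125.] [630. -38.]
-80 121 [625.6 -85.  162.5] [ 614. -127.] [631. -37.]
-60 123 [625.2 -85.2 182.7] [ 613. -127.] [631. -38.]
-40 126 [625.3 -85.5 202.8] [ 612. -127.] [630. -37.]
-20 138 [625.3 -84.4 222.4] [ 615. -127.] [630. -37.]
0 124 [625.3 -85.1 242.6] [ 614. -127.] [631. -38.]
20 142 [626.8 -87.5 262.4] [ 614. -127.] [636. -37.]
40 105 [ 621.6 -100.7  281.3] [ 602. -127.] [636. -81.]
dx 0.3741 dy -0.2042 dz 0.0063 twist 83.0 | other twist -97.0 j6 2.01
```

Board gripped upright and vertical, lower edge about 104 mm below the tip. Carrying it to the rack.

carry_out(
  moves=[
    {"dx":0,"dy":-0.02,"dz":-0.045,"twist":0},
    {"dx":0.04,"dy":-0.04,"dz":-0.045,"twist":0},
    {"dx":0.08,"dy":-0.06,"dz":-0.045,"twist":8},
    {"dx":0.12,"dy":-0.08,"dz":-0.045,"twist":16},
    {"dx":0.16,"dy":-0.1,"dz":-0.045,"twist":24},
  ],
)

```text
t: 26.85
eef_pos: [524.3, 87.5, 247.0]
tcp_rot: [-3.138, 0.002, 1.088]
ft_force: [0.4, 0.9, -0.7]
opening: 0.126
```

```bash
python3 -c "
from h import *
plan(430.6,397.6,240,3.7)"
```

```text
dx 0.2311 dy -0.2270 dz 0.0070 twist 58.6 | other twist -121.4 j6 2.13
```

carry_out(
  moves=[
    {"dx":0.23,"dy":-0.227,"dz":0.007,"twist":43},
    {"dx":0.23,"dy":-0.227,"dz":0.007,"twist":43},
    {"dx":0.23,"dy":-0.227,"dz":0.007,"twist":43},
    {"dx":0.23,"dy":-0.227,"dz":0.007,"twist":43},
    {"dx":0.23,"dy":-0.227,"dz":0.007,"twist":43},
  ],
)

```text
t: 27.35
eef_pos: [458.0, 303.0, 242.0]
tcp_rot: [3.141, 0.004, 0.411]
ft_force: [1.0, -0.4, -0.2]
opening: 0.126
```

```bash
python3 -c "
from h import *
plan(430.6,397.6,200,3.7)"
```

```text
dx 0.0127 dy -0.0977 dz 0.0420 twist 19.8 | other twist -160.2 j6 2.13
```

carry_out(
  moves=[
    {"dx":0.0127,"dy":-0.0977,"dz":0.02,"twist":19.8},
    {"dx":0.0127,"dy":-0.0977,"dz":0.042,"twist":19.8},
    {"dx":0.0127,"dy":-0.0977,"dz":0.042,"twist":19.8},
    {"dx":0.0127,"dy":-0.0977,"dz":0.042,"twist":19.8},
    {"dx":0.0127,"dy":-0.0977,"dz":0.042,"twist":19.8},
  ],
)

```text
t: 27.85
eef_pos: [431.6, 395.7, 200.9]
tcp_rot: [3.14, 0.002, 0.073]
ft_force: [0.4, -0.4, 0.6]
opening: 0.122
```

```bash
cat >> h.py <<'E'
def rack(c):
    p,d,W,ci=c
    q=(abs(W[...,2]-49)<5)&(abs(W[...,0]-435)<75)&(abs(W[...,1]-329)<115)&(d>0)
    for b in blobs(q,W,150): print('rack',b)
E
python3 -c "
from h import *
c=cloud('wrist'); rack(c); cv2.imwrite('pics/w7.png',c[0][:,:,::-1]); plan(430.6,397.6,130,3.7)"
```

```text
rack ((261, 186), 1099, [429.3, 413.8, 108.5, 11.4, 3.6], array([46.2, 48.9, 50.7]))
rack ((300, 187), 2085, [431.3, 373.5, 109.4, 25.4, 5.2], array([46.7, 49. , 50.6]))
rack ((343, 187), 2615, [434.5, 328.8, 109.3, 26.2, 3.8], array([45.8, 48.9, 50.5]))
rack ((388, 187), 2612, [437.4, 283.1, 108.4, 26.4, 3.5], array([45.7, 48.9, 50.5]))
rack ((425, 188), 1260, [439.6, 244.5, 109.6, 12.5, 3.8], array([44.7, 48.6, 50.4]))
dx -0.0013 dy -0.0022 dz 0.0716 twist 0.4 | other twist -179.6 j6 2.14
```

View pics/w7.png

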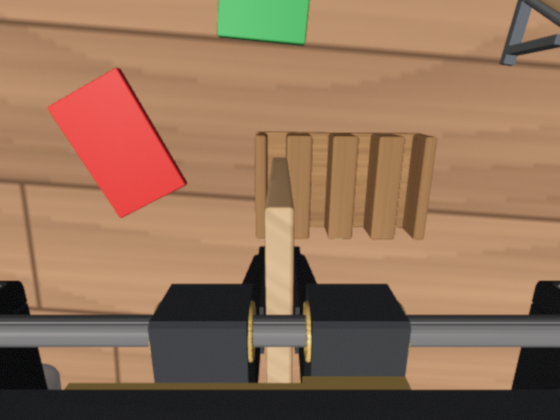

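The board's lower end points at the slot between the first two bars, (282,190). The rack agrees with the top view. Lowering to just above the rack and checking.

carry_out(
  moves=[
    {"dx":-0.0013,"dy":-0.0022,"dz":0.03,"twist":0.4},
    {"dx":-0.0013,"dy":-0.0022,"dz":0.06,"twist":0.4},
    {"dx":-0.0013,"dy":-0.0022,"dz":0.069,"twist":0.4},
    {"dx":-0.0013,"dy":-0.0022,"dz":0.069,"twist":0.4},
    {"dx":-0.0013,"dy":-0.0022,"dz":0.069,"twist":0.4},
  ],
)

```text
t: 28.4
eef_pos: [431.4, 398.5, 134.2]
tcp_rot: [-3.141, -0.001, 0.064]
ft_force: [-0.3, -0.3, -0.8]
opening: 0.125
```

```bash
cat >> h.py <<'E'
def held(c):
    """held board: faces seen below the tips, per height"""
    p,d,W,ci=c; s=state(); e=s['eef_pos']; tz=e[2]+33; w=s['tcp_rot'][2]
    D=W-np.array([e[0],e[1],tz]); a=D[...,0]*np.cos(w)+D[...,1]*np.sin(w); b=D[...,0]*np.sin(w)-D[...,1]*np.cos(w)
    q=(abs(a)<60)&(abs(b)<14)&(d>0)
    for z0 in (-105,-95,-80,-60,-40,-20,28,34,40):
        m=q&(abs(D[...,2]-z0)<3)
        if m.sum()>8: print(z0,m.sum(),'x',np.percentile(a[m],[2,98]).round(1),'y',np.percentile(b[m],[2,98]).round(1))
E
python3 -c "
from h import *
s=state();print(s['eef_pos'],s['ft_force'],s['opening'])
c=cloud('wrist'); held(c);rack(c); cv2.imwrite('pics/w8.png',c[0][100:300,150:450,::-1]); plan(430.4,397.8,82,3.7)
print('scene');held(cloud('scene'))"
```

```text
[431.3764415  398.4558027  134.16008674] [-0.304258   -0.29299666 -0.82933437] 0.12469092934351012
-95 15 x [43.1 43.9] y [-3.5  6.5]
-80 19 x [42.3 43.9] y [-3.9  6.9]
-60 29 x [42.5 43.9] y [-4.4  6.4]
-40 35 x [42.4 43.8] y [-4.1  6.5]
-20 48 x [42.1 43.8] y [-4.6  6.8]
28 315 x [10.2 43.5] y [-12.7  13.4]
34 4123 x [-39.3  43. ] y [-8.4  8.6]
40 435 x [-31.6  40.6] y [-12.3  12.1]
rack ((260, 198), 1350, [433.9, 414.2, 98.8, 11.8, 3.1], array([46.3, 48.8, 50.5]))
rack ((308, 204), 3301, [431.6, 374.1, 108.6, 25.6, 4.2], array([46.6, 49. , 50.5]))
rack ((361, 204), 3800, [434.4, 328.9, 108.8, 26.4, 3.9], array([46.1, 48.9, 50.4]))
rack ((414, 204), 3852, [437.0, 283.3, 109.6, 26.3, 3.6], array([45.5, 48.9, 50.4]))
rack ((459, 204), 1917, [439.6, 244.7, 109.2, 12.7, 3.8], array([44.6, 48.6, 50.3]))
dx -0.0010 dy 0.0008 dz 0.0524 twist -0.0 | other twist 180.0 j6 2.14
scene
-95 26 x [-45.3  43.9] y [-1.8  8.6]
-80 35 x [-42.4  46. ] y [-1.9  9.8]
-60 33 x [-40.   44.4] y [-0.5  9.9]
-40 33 x [-40.9  46.8] y [-2.8  8.2]
-20 29 x [-41.7  44.2] y [-1.   9.5]
28 34 x [-39.   46.7] y [-0.2 13.4]
34 32 x [-33.5  45.8] y [-10.7  13.6]
40 30 x [-28.2  45.6] y [-7.7 13.4]
```

View pics/w8.png

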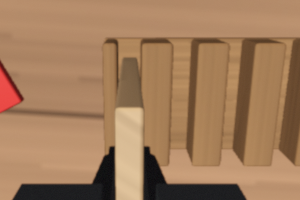

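Aligned, with the lower edge entering the slot gap at (130,70) in the crop. Inserting.

carry_out(
  moves=[
    {"dx":-0.001,"dy":0,"dz":0.015,"twist":0},
    {"dx":-0.001,"dy":0,"dz":0.03,"twist":0},
    {"dx":-0.001,"dy":0,"dz":0.04,"twist":0},
    {"dx":-0.001,"dy":0,"dz":0.048,"twist":0},
    {"dx":-0.001,"dy":0,"dz":0.05,"twist":0},
  ],
)

```text
t: 29.0
eef_pos: [429.5, 398.4, 82.5]
tcp_rot: [3.141, 0.0, 0.064]
ft_force: [0.2, -0.5, -1.0]
opening: 0.127
```

carry_out(
  moves=[
    {"dx":0,"dy":0,"dz":0.001,"twist":0},
    {"dx":0,"dy":0,"dz":0.002,"twist":0},
    {"dx":0,"dy":0,"dz":0.002,"twist":0},
  ],
)

```text
t: 29.3
eef_pos: [429.7, 398.6, 81.1]
tcp_rot: [-3.141, -0.0, 0.064]
ft_force: [-0.2, 0.1, -1.1]
opening: 0.124
```

carry_out(
  moves=[
    {"dx":0,"dy":0,"dz":0.001,"twist":0},
    {"dx":0,"dy":0,"dz":0.002,"twist":0},
    {"dx":0,"dy":0,"dz":0.002,"twist":0},
  ],
)

```text
t: 29.6
eef_pos: [429.8, 398.6, 79.8]
tcp_rot: [-3.141, -0.001, 0.064]
ft_force: [-1.3, -1.6, 8.0]
opening: 0.124
```

carry_out(
  moves=[
    {"dx":0,"dy":0,"dz":0,"twist":0},
    {"dx":0,"dy":0,"dz":0,"twist":0},
    {"dx":0,"dy":0,"dz":0,"twist":0},
  ],
  grip=0.026,
)

```text
t: 29.9
eef_pos: [429.5, 398.5, 78.8]
tcp_rot: [3.141, 0.0, 0.064]
ft_force: [-1.3, -0.6, -0.1]
opening: 0.263
```

carry_out(
  moves=[
    {"dx":0,"dy":0,"dz":-0.03,"twist":0},
    {"dx":0,"dy":0,"dz":-0.07,"twist":0},
    {"dx":0,"dy":0,"dz":-0.12,"twist":0},
    {"dx":0,"dy":0,"dz":-0.16,"twist":0},
    {"dx":0,"dy":0,"dz":-0.16,"twist":0},
  ],
)

```text
t: 30.4
eef_pos: [431.1, 399.7, 244.3]
tcp_rot: [-3.137, -0.008, 0.064]
ft_force: [-0.6, 0.1, 0.2]
opening: 0.274
```

```bash
cat >> h.py <<'E'
def inrack(c,y0):
    p,d,W,ci=c
    for z0 in (70,100,130,148):
        m=(abs(W[...,2]-z0)<6)&(abs(W[...,0]-435)<70)&(abs(W[...,1]-y0)<26)&(d>0)
        if m.sum()>15: print(z0,m.sum(),W[m].mean(0).round(1),W[m].min(0).round(),W[m].max(0).round())
E
python3 -c "
from h import *
c=cloud('wrist'); inrack(c,398); print('top');inrack(cloud('top'),398); plan(572,22,220,86.7)
p,d,W,ci=cloud('top')
for z0 in (100,120,138):
    q=(abs(W[...,2]-z0)<9)&(abs(W[...,0]-590)<70)&(abs(W[...,1]-75)<100)&(d>0)
    [print(z0,b) for b in blobs(q,W,40)]
"
```

```text
130 23 [473.4 400.3 129.5] [472. 394. 125.] [474. 406. 135.]
148 1348 [431.3 397.5 148.9] [384. 389. 144.] [474. 406. 151.]
top
148 64 [435.6 398.4 148.8] [385. 393. 142.] [474. 406. 153.]
dx 0.1181 dy 0.3849 dz 0.0191 twist -83.0 | other twist 97.0 j6 -0.02
100 ((275, 198), 83, [599.2, 124.5, 87.4, 14.4, 86.6], array([ 91.2,  99.8, 108.5]))
100 ((306, 200), 78, [593.6, 25.6, 86.7, 12.6, 86.9], array([ 91.6,  99.8, 108.3]))
120 ((274, 201), 76, [589.1, 125.2, 87.7, 15.8, -86.4], array([111.6, 121.3, 128. ]))
120 ((306, 203), 77, [582.1, 26.0, 85.6, 12.5, 86.4], array([111.3, 119.8, 128. ]))
138 ((274, 205), 146, [574.3, 126.1, 89.6, 21.6, 85.7], array([129.4, 141.1, 146.4]))
138 ((306, 207), 149, [568.3, 26.3, 89.3, 21.5, 86.7], array([130.2, 141.3, 146.5]))
```

Board seated (top at z≈149, centred). Now the middle board.

carry_out(
  moves=[
    {"dx":0.118,"dy":0.385,"dz":0.02,"twist":-43},
    {"dx":0.118,"dy":0.385,"dz":0.02,"twist":-43},
    {"dx":0.118,"dy":0.385,"dz":0.02,"twist":-43},
    {"dx":0.118,"dy":0.385,"dz":0.02,"twist":-43},
    {"dx":0.118,"dy":0.385,"dz":0.02,"twist":-43},
  ],
  grip=0.06,
)

```text
t: 31.05
eef_pos: [510.9, 182.3, 225.6]
tcp_rot: [-3.14, 0.003, 0.758]
ft_force: [1.3, -0.5, 0.6]
opening: 0.613
```

```bash
python3 -c "
from h import *
plan(570.3,25.5,180,86.7)"
```

```text
dx -0.0647 dy 0.1546 dz 0.0456 twist -43.2 | other twist 136.8 j6 -0.02
```

carry_out(
  moves=[
    {"dx":-0.0647,"dy":0.1546,"dz":0.02,"twist":-43.2},
    {"dx":-0.0647,"dy":0.1546,"dz":0.02,"twist":-43.2},
    {"dx":-0.0647,"dy":0.1546,"dz":0.02,"twist":-43.2},
    {"dx":-0.0647,"dy":0.1546,"dz":0.03,"twist":-43.2},
    {"dx":-0.0647,"dy":0.1546,"dz":0.045,"twist":-43.2},
  ],
)

```text
t: 31.55
eef_pos: [570.1, 23.7, 180.1]
tcp_rot: [-3.139, 0.001, 1.471]
ft_force: [0.5, 0.3, 0.9]
opening: 0.629
```

carry_out(
  moves=[
    {"dx":0,"dy":0,"dz":0.0,"twist":0},
    {"dx":0,"dy":0,"dz":0,"twist":0},
    {"dx":0,"dy":0,"dz":0,"twist":0},
  ],
)

```text
t: 31.85
eef_pos: [569.6, 27.8, 182.7]
tcp_rot: [3.142, 0.0, 1.466]
ft_force: [-0.2, 0.3, -0.6]
opening: 0.632
```

```bash
python3 -c "
from h import *
c=cloud('wrist'); tips(c); p,d,W,ci=c
for z0 in (110,120,130,141):
    q=(abs(W[...,2]-z0)<3)&(abs(W[...,0]-585)<60)&(W[...,1]>-25)&(W[...,1]<76)&(d>0)
    [print(z0,b) for b in blobs(q,W,40)]
plan(570.3,25.5,82,86.7)"
```

```text
tips dz 32.9 x [-34.8  37.9] y [-12.9  15. ] eef [569.7  27.8 182.9] open 60.2
110 ((294, 207), 402, [586.0, 26.2, 89.8, 10.0, -88.6], array([107.1, 110. , 112.9]))
120 ((286, 210), 438, [580.9, 27.2, 89.2, 13.0, -87.3], array([117.2, 120. , 122.8]))
130 ((280, 215), 489, [575.2, 26.8, 90.1, 12.1, -87.5], array([127.1, 129.9, 132.8]))
141 ((270, 220), 1230, [563.8, 27.1, 89.4, 15.1, 86.7], array([138.3, 142.3, 143.9]))
dx -0.0022 dy 0.0008 dz 0.1009 twist -2.6 | other twist 177.4 j6 -0.01
```

carry_out(
  moves=[
    {"dx":-0.002,"dy":0.001,"dz":0.02,"twist":-2.7},
    {"dx":-0.002,"dy":0.001,"dz":0.05,"twist":-2.7},
    {"dx":-0.002,"dy":0.001,"dz":0.08,"twist":-2.7},
    {"dx":-0.002,"dy":0.001,"dz":0.099,"twist":-2.7},
    {"dx":-0.002,"dy":0.001,"dz":0.099,"twist":-2.7},
  ],
  grip=0.05,
)

```text
t: 32.4
eef_pos: [569.4, 25.6, 81.8]
tcp_rot: [-3.138, 0.0, 1.515]
ft_force: [0.3, -0.7, -0.3]
opening: 0.529
```

carry_out(
  moves=[
    {"dx":0,"dy":0,"dz":0,"twist":0},
    {"dx":0,"dy":0,"dz":0,"twist":0},
    {"dx":0,"dy":0,"dz":0,"twist":0},
  ],
  grip=0.034,
)

```text
t: 32.7
eef_pos: [571.1, 25.1, 84.8]
tcp_rot: [3.139, 0.0, 1.516]
ft_force: [0.8, -0.0, -0.2]
opening: 0.373
```

Same state as with the first board. Sweeping upright, then closing and lifting.

carry_out(
  moves=[
    {"dx":0,"dy":0.012,"dz":-0.004,"twist":0},
    {"dx":0,"dy":0.024,"dz":-0.007,"twist":0},
    {"dx":0,"dy":0.036,"dz":-0.009,"twist":0},
    {"dx":0,"dy":0.048,"dz":-0.01,"twist":0},
    {"dx":0,"dy":0.06,"dz":-0.011,"twist":0},
  ],
  grip=0.03,
)

```text
t: 33.2
eef_pos: [631.1, 21.7, 95.5]
tcp_rot: [3.14, 0.0, 1.516]
ft_force: [0.3, 0.5, -0.5]
opening: 0.317
```

carry_out(
  moves=[
    {"dx":0,"dy":-0.004,"dz":0,"twist":0},
    {"dx":0,"dy":-0.007,"dz":0,"twist":0},
    {"dx":0,"dy":-0.007,"dz":0,"twist":0},
    {"dx":0,"dy":-0.007,"dz":0,"twist":0},
    {"dx":0,"dy":-0.007,"dz":0,"twist":0},
  ],
  grip=0.004,
)

```text
t: 33.7
eef_pos: [624.0, 22.0, 95.1]
tcp_rot: [3.139, 0.0, 1.516]
ft_force: [3.7, -0.8, 1.2]
opening: 0.127
```

carry_out(
  moves=[
    {"dx":0,"dy":0,"dz":0,"twist":0},
    {"dx":0,"dy":0,"dz":-0.02,"twist":0},
    {"dx":0,"dy":0,"dz":-0.06,"twist":0},
    {"dx":0,"dy":0,"dz":-0.11,"twist":0},
    {"dx":0,"dy":0,"dz":-0.155,"twist":0},
  ],
)

```text
t: 34.2
eef_pos: [622.3, 22.2, 250.9]
tcp_rot: [-3.139, 0.0, 1.516]
ft_force: [0.0, 0.2, -0.5]
opening: 0.124
```

```bash
python3 -c "
from h import *
s=state();print(s['eef_pos'],s['ft_force'],s['opening'])
held(cloud('wrist'));print('scene');held(cloud('scene')); plan(436.4,305.8,230,3.7)"
```

```text
[622.25435887  22.19776004 250.94686884] [ 0.04715232  0.16658103 -0.5268047 ] 0.12393079271367564
-105 15 x [44.9 46.1] y [-7.3  2.8]
-95 17 x [45.1 46.2] y [-7.2  3.3]
-80 17 x [44.4 46.1] y [-7.4  3.7]
-60 27 x [44.7 46.1] y [-6.9  3.8]
-40 35 x [45.1 46. ] y [-6.9  3.6]
-20 49 x [44.9 46.1] y [-6.8  3.7]
28 4470 x [-40.4  44.9] y [-8.6  7.4]
34 242 x [ 0.3 11.7] y [-12.5  10.2]
40 186 x [ 7.7 11.7] y [-11.7   8.1]
scene
-95 48 x [-42.7  41.7] y [-1.8  9.9]
-80 59 x [-43.4  44.6] y [ 1.2 10.2]
-60 57 x [-43.2  43.2] y [ 0.6 10.2]
-40 65 x [-43.4  45.2] y [-1.6 11.4]
-20 68 x [-43.5  45.7] y [3.4 9.6]
28 47 x [-42.7  41.9] y [-0.6 10.6]
34 40 x [-43.4  39.9] y [-1.8 11.7]
40 64 x [-44.1  -4.4] y [-11.8  10.7]
dx 0.2730 dy -0.2034 dz 0.0254 twist 83.2 | other twist -96.8 j6 2.01
```

carry_out(
  moves=[
    {"dx":0.03,"dy":-0.04,"dz":0,"twist":8},
    {"dx":0.06,"dy":-0.08,"dz":0,"twist":16},
    {"dx":0.1,"dy":-0.1,"dz":0,"twist":24},
    {"dx":0.14,"dy":-0.12,"dz":0,"twist":32},
    {"dx":0.18,"dy":-0.14,"dz":0,"twist":40},
  ],
)

```text
t: 34.8
eef_pos: [491.7, 210.1, 248.6]
tcp_rot: [-3.14, 0.002, 0.814]
ft_force: [0.0, 0.7, -0.2]
opening: 0.126
```

```bash
python3 -c "
from h import *
plan(436,305.8,200,3.7)"
```

```text
dx 0.0313 dy -0.1062 dz 0.0486 twist 42.9 | other twist -137.1 j6 1.99
```

carry_out(
  moves=[
    {"dx":0.0313,"dy":-0.1062,"dz":0.0,"twist":43},
    {"dx":0.0313,"dy":-0.1062,"dz":0.01,"twist":43},
    {"dx":0.0313,"dy":-0.1062,"dz":0.03,"twist":43},
    {"dx":0.0313,"dy":-0.1062,"dz":0.06,"twist":43},
    {"dx":0.0313,"dy":-0.1062,"dz":0.09,"twist":43},
  ],
)

```text
t: 35.3
eef_pos: [435.8, 304.6, 157.7]
tcp_rot: [3.141, 0.002, 0.093]
ft_force: [-0.8, -0.3, -1.7]
opening: 0.126
```

carry_out(
  moves=[
    {"dx":0,"dy":0,"dz":0.02,"twist":0},
    {"dx":0,"dy":0,"dz":0.02,"twist":0},
    {"dx":0,"dy":0,"dz":0.02,"twist":0},
    {"dx":0,"dy":0,"dz":0.02,"twist":0},
  ],
)

```text
t: 35.7
eef_pos: [437.7, 304.5, 140.4]
tcp_rot: [-3.141, -0.001, 0.098]
ft_force: [0.6, -0.4, -0.2]
opening: 0.126
```

```bash
python3 -c "
from h import *
s=state();print(s['eef_pos'],s['ft_force'],s['opening'])
c=cloud('wrist'); held(c);rack(c); plan(436.0,305.8,82,3.7)"
```

```text
[437.71093054 304.47220046 140.36378045] [ 0.58136927 -0.36120474 -0.23964482] 0.12628425607657967
-95 18 x [46.2 47. ] y [-3.6  6.3]
-80 26 x [45.5 47. ] y [-4.   6.7]
-60 20 x [46.  46.9] y [-3.9  6.3]
-40 33 x [45.3 46.8] y [-4.7  6.3]
-20 40 x [45.2 46.8] y [-4.4  6.7]
28 316 x [10.1 46.7] y [-13.1  13.5]
34 4483 x [-39.6  45.9] y [-7.9  8. ]
40 269 x [ 2.1 12.7] y [-13.   13.2]
rack ((150, 148), 288, [474.7, 416.2, 17.3, 11.9, 3.2], array([44.7, 48.8, 50.4]))
rack ((197, 199), 3679, [431.1, 374.6, 109.7, 26.5, 3.6], array([46. , 49. , 50.5]))
rack ((251, 201), 3445, [434.5, 328.5, 108.9, 25.4, 3.6], array([46.9, 49. , 50.5]))
rack ((306, 203), 2882, [437.7, 282.7, 108.3, 26.0, 4.1], array([46.6, 49. , 50.5]))
rack ((348, 204), 1687, [440.1, 244.0, 108.5, 12.6, 3.5], array([45.4, 48.7, 50.3]))
rack ((172, 202), 338, [429.7, 391.7, 89.7, 10.1, 9.6], array([44.3, 49.1, 53.8]))
dx -0.0016 dy -0.0015 dz 0.0585 twist 1.9 | other twist -178.1 j6 1.99
```

carry_out(
  moves=[
    {"dx":-0.0016,"dy":-0.0025,"dz":0.0,"twist":1.9},
    {"dx":-0.0016,"dy":-0.0025,"dz":0.015,"twist":1.9},
    {"dx":-0.0016,"dy":-0.0025,"dz":0.03,"twist":1.9},
    {"dx":-0.0016,"dy":-0.0025,"dz":0.042,"twist":1.9},
    {"dx":-0.0016,"dy":-0.0025,"dz":0.052,"twist":1.9},
  ],
)

```text
t: 36.25
eef_pos: [435.8, 306.7, 87.3]
tcp_rot: [-3.141, -0.001, 0.064]
ft_force: [0.6, -0.7, -1.0]
opening: 0.127
```

carry_out(
  moves=[
    {"dx":0,"dy":0,"dz":0.003,"twist":0},
    {"dx":0,"dy":0,"dz":0.005,"twist":0},
    {"dx":0,"dy":0,"dz":0.006,"twist":0},
    {"dx":0,"dy":0,"dz":0.006,"twist":0},
  ],
)

```text
t: 36.65
eef_pos: [435.8, 306.8, 81.7]
tcp_rot: [-3.141, -0.0, 0.064]
ft_force: [-0.0, -0.2, -0.8]
opening: 0.124
```

carry_out(
  moves=[
    {"dx":0,"dy":0,"dz":0.001,"twist":0},
    {"dx":0,"dy":0,"dz":0.002,"twist":0},
    {"dx":0,"dy":0,"dz":0.002,"twist":0},
  ],
)

```text
t: 36.95
eef_pos: [435.9, 306.9, 80.6]
tcp_rot: [-3.141, -0.001, 0.065]
ft_force: [-1.5, -1.4, 11.3]
opening: 0.125
```

Seated. Releasing and retreating.

carry_out(
  moves=[
    {"dx":0,"dy":0,"dz":0,"twist":0},
    {"dx":0,"dy":0,"dz":0,"twist":0},
    {"dx":0,"dy":0,"dz":0,"twist":0},
  ],
  grip=0.026,
)

```text
t: 37.25
eef_pos: [435.6, 306.7, 79.4]
tcp_rot: [3.142, 0.0, 0.064]
ft_force: [-0.5, 0.2, 0.3]
opening: 0.262
```

carry_out(
  moves=[
    {"dx":0,"dy":0,"dz":-0.03,"twist":0},
    {"dx":0,"dy":0,"dz":-0.07,"twist":0},
    {"dx":0,"dy":0,"dz":-0.12,"twist":0},
    {"dx":0,"dy":0,"dz":-0.14,"twist":0},
    {"dx":0,"dy":0,"dz":-0.14,"twist":0},
  ],
)

```text
t: 37.75
eef_pos: [436.6, 307.3, 222.4]
tcp_rot: [-3.139, -0.005, 0.065]
ft_force: [-0.1, -0.6, -0.5]
opening: 0.274
```

```bash
python3 -c "
from h import *
c=cloud('wrist'); inrack(c,306); plan(576.5,126,200,86.7)"
```

```text
130 21 [482.6 308.8 131.1] [482. 303. 126.] [483. 314. 136.]
148 1533 [440.9 306.  148.9] [393. 297. 142.] [483. 314. 152.]
dx 0.1287 dy 0.1895 dz 0.0203 twist -83.0 | other twist 97.0 j6 0.15
```

carry_out(
  moves=[
    {"dx":0.129,"dy":0.19,"dz":0.0,"twist":-43},
    {"dx":0.129,"dy":0.19,"dz":0.0,"twist":-43},
    {"dx":0.129,"dy":0.19,"dz":0.0,"twist":-43},
    {"dx":0.129,"dy":0.19,"dz":0.0,"twist":-43},
    {"dx":0.129,"dy":0.19,"dz":0.0,"twist":-43},
  ],
  grip=0.06,
)

```text
t: 38.3
eef_pos: [577.0, 123.5, 217.4]
tcp_rot: [-3.14, 0.002, 0.778]
ft_force: [0.5, 0.5, 1.3]
opening: 0.613
```

carry_out(
  moves=[
    {"dx":0,"dy":0,"dz":0.01,"twist":-8},
    {"dx":0,"dy":0,"dz":0.02,"twist":-16},
    {"dx":0,"dy":0,"dz":0.03,"twist":-24},
    {"dx":0,"dy":0,"dz":0.04,"twist":-32},
    {"dx":0,"dy":0,"dz":0.04,"twist":-40},
  ],
)

```text
t: 38.8
eef_pos: [575.2, 125.1, 176.0]
tcp_rot: [-3.136, 0.001, 1.476]
ft_force: [-0.2, 0.1, 0.3]
opening: 0.633
```

carry_out(
  moves=[
    {"dx":0,"dy":0,"dz":0.0,"twist":0},
    {"dx":0,"dy":0,"dz":0,"twist":0},
    {"dx":0,"dy":0,"dz":0,"twist":0},
  ],
)

```text
t: 39.1
eef_pos: [576.5, 125.4, 179.0]
tcp_rot: [-3.141, 0.0, 1.468]
ft_force: [0.1, -0.0, 0.5]
opening: 0.628
```

```bash
python3 -c "
from h import *
c=cloud('wrist'); tips(c); p,d,W,ci=c
for z0 in (110,120,130,141):
    q=(abs(W[...,2]-z0)<3)&(abs(W[...,0]-585)<60)&(W[...,1]>70)&(W[...,1]<180)&(d>0)
    [print(z0,b) for b in blobs(q,W,40)]
plan(576.3,126,82,86.7)"
```

```text
tips dz 32.8 x [-34.5  37.9] y [-12.9  15.1] eef [576.5 125.4 179.2] open 59.8
110 ((293, 206), 417, [591.8, 126.4, 88.8, 10.6, -88.4], array([107.2, 109.9, 112.8]))
120 ((289, 210), 468, [586.6, 125.8, 90.0, 7.3, 89.1], array([117.1, 120. , 122.9]))
130 ((278, 214), 515, [580.7, 126.6, 90.0, 12.4, -87.9], array([127.2, 130.2, 132.9]))
141 ((268, 219), 1280, [569.8, 126.8, 89.6, 15.5, 86.7], array([138.2, 142.3, 143.9]))
dx 0.0006 dy -0.0003 dz 0.0972 twist -2.6 | other twist 177.4 j6 0.16
```

carry_out(
  moves=[
    {"dx":0.001,"dy":-0.001,"dz":0.02,"twist":-2.7},
    {"dx":0.001,"dy":-0.001,"dz":0.05,"twist":-2.7},
    {"dx":0.001,"dy":-0.001,"dz":0.08,"twist":-2.7},
    {"dx":0.001,"dy":-0.001,"dz":0.095,"twist":-2.7},
    {"dx":0.001,"dy":-0.001,"dz":0.095,"twist":-2.7},
  ],
  grip=0.05,
)

```text
t: 39.65
eef_pos: [574.6, 126.4, 82.5]
tcp_rot: [-3.138, 0.001, 1.516]
ft_force: [-0.3, 0.4, -0.3]
opening: 0.527
```

carry_out(
  moves=[
    {"dx":0,"dy":0,"dz":0,"twist":0},
    {"dx":0,"dy":0,"dz":0,"twist":0},
    {"dx":0,"dy":0,"dz":0,"twist":0},
  ],
  grip=0.034,
)

```text
t: 39.95
eef_pos: [576.2, 126.6, 85.6]
tcp_rot: [3.14, -0.0, 1.518]
ft_force: [0.5, -0.4, 0.1]
opening: 0.372
```

carry_out(
  moves=[
    {"dx":0,"dy":0.012,"dz":-0.004,"twist":0},
    {"dx":0,"dy":0.024,"dz":-0.007,"twist":0},
    {"dx":0,"dy":0.036,"dz":-0.009,"twist":0},
    {"dx":0,"dy":0.048,"dz":-0.01,"twist":0},
    {"dx":0,"dy":0.06,"dz":-0.011,"twist":0},
  ],
  grip=0.03,
)

```text
t: 40.45
eef_pos: [636.3, 123.3, 96.4]
tcp_rot: [3.14, -0.0, 1.518]
ft_force: [0.8, -0.4, -0.0]
opening: 0.315
```

carry_out(
  moves=[
    {"dx":0,"dy":-0.004,"dz":0,"twist":0},
    {"dx":0,"dy":-0.007,"dz":0,"twist":0},
    {"dx":0,"dy":-0.007,"dz":0,"twist":0},
    {"dx":0,"dy":-0.007,"dz":0,"twist":0},
    {"dx":0,"dy":-0.007,"dz":0,"twist":0},
  ],
  grip=0.004,
)

```text
t: 40.95
eef_pos: [629.4, 123.7, 96.1]
tcp_rot: [3.139, -0.0, 1.518]
ft_force: [3.4, -0.5, 0.9]
opening: 0.127
```

carry_out(
  moves=[
    {"dx":0,"dy":0,"dz":0,"twist":0},
    {"dx":0,"dy":0,"dz":-0.02,"twist":0},
    {"dx":0,"dy":0,"dz":-0.06,"twist":0},
    {"dx":0,"dy":0,"dz":-0.11,"twist":0},
    {"dx":0,"dy":0,"dz":-0.155,"twist":0},
  ],
)

```text
t: 41.45
eef_pos: [627.4, 123.7, 251.9]
tcp_rot: [-3.139, 0.0, 1.518]
ft_force: [0.8, -0.6, -1.2]
opening: 0.125
```

```bash
python3 -c "
from h import *
s=state();print(s['eef_pos'],s['ft_force'],s['opening'])
held(cloud('wrist')); plan(439,259.9,240,3.7)"
```

```text
[627.35268196 123.74513642 251.92592466] [ 0.79291554 -0.63488605 -1.1652844 ] 0.1254563470372298
-105 15 x [43.5 44. ] y [-6.5  2.8]
-95 22 x [43.  44.1] y [-7.   3.3]
-80 25 x [42.5 44. ] y [-6.7  4. ]
-60 34 x [42.7 44. ] y [-6.8  3.8]
-40 34 x [43.1 44. ] y [-6.9  3.3]
-20 49 x [42.8 44. ] y [-6.8  3.8]
28 4177 x [-41.6  42.4] y [-9.   7.7]
34 251 x [ 0.4 11.4] y [-12.4  11.3]
40 194 x [ 6.7 11.3] y [-11.6   8.2]
dx 0.1256 dy -0.1976 dz 0.0199 twist 83.3 | other twist -96.7 j6 1.94
```

carry_out(
  moves=[
    {"dx":0.02,"dy":-0.04,"dz":0,"twist":8},
    {"dx":0.04,"dy":-0.08,"dz":0,"twist":16},
    {"dx":0.065,"dy":-0.12,"dz":0,"twist":24},
    {"dx":0.09,"dy":-0.16,"dz":0,"twist":32},
    {"dx":0.11,"dy":-0.19,"dz":0,"twist":40},
  ],
)

```text
t: 42.0
eef_pos: [441.4, 244.2, 249.9]
tcp_rot: [-3.14, 0.002, 0.814]
ft_force: [-0.1, 0.3, -2.0]
opening: 0.125
```

```bash
python3 -c "
from h import *
plan(439,260.9,150,3.7)"
```

```text
dx 0.0105 dy -0.0132 dz 0.0999 twist 43.0 | other twist -137.0 j6 1.91
```

carry_out(
  moves=[
    {"dx":0.0105,"dy":-0.0132,"dz":0.0,"twist":43},
    {"dx":0.0105,"dy":-0.0132,"dz":0.01,"twist":43},
    {"dx":0.0105,"dy":-0.0132,"dz":0.02,"twist":43},
    {"dx":0.0105,"dy":-0.0132,"dz":0.05,"twist":43},
    {"dx":0.0105,"dy":-0.0132,"dz":0.08,"twist":43},
  ],
)

```text
t: 42.5
eef_pos: [441.2, 260.1, 169.4]
tcp_rot: [3.141, 0.001, 0.064]
ft_force: [0.7, 0.0, -1.5]
opening: 0.125
```

carry_out(
  moves=[
    {"dx":0,"dy":0,"dz":0.025,"twist":2},
    {"dx":0,"dy":0,"dz":0.025,"twist":2},
    {"dx":0,"dy":0,"dz":0.025,"twist":2},
    {"dx":0,"dy":0,"dz":0.025,"twist":2},
  ],
)

```text
t: 42.9
eef_pos: [442.5, 260.5, 146.6]
tcp_rot: [-3.141, -0.001, 0.036]
ft_force: [1.2, -0.5, -1.3]
opening: 0.122
```

```bash
python3 -c "
from h import *
s=state();print(s['eef_pos'],s['ft_force'],s['opening'])
c=cloud('wrist'); held(c);rack(c); plan(439.0,260.9,82,3.7)"
```

```text
[442.53554441 260.46806553 146.59103808] [ 1.20194172 -0.54593753 -1.30631673] 0.12247775816002963
-95 18 x [43.9 45.3] y [-4.4  6.3]
-80 18 x [44.5 45.3] y [-4.1  6. ]
-60 26 x [44.  45.2] y [-4.3  6.1]
-40 34 x [43.7 45.2] y [-4.4  6.3]
-20 39 x [43.5 45.1] y [-4.4  6.3]
28 312 x [10.1 45. ] y [-13.   13.5]
34 4367 x [-40.7  44.1] y [-8.1  8.3]
40 261 x [ 3.5 12.3] y [-13.2  13. ]
rack ((297, 199), 1207, [442.8, 244.1, 102.6, 12.0, 3.7], array([46.2, 48.8, 50.4]))
rack ((197, 205), 987, [434.4, 331.2, 109.8, 25.7, 0.3], array([46. , 48.9, 50.6]))
rack ((251, 203), 3035, [437.5, 282.8, 108.6, 26.1, 3.6], array([46.6, 49. , 50.5]))
rack ((150, 206), 3522, [431.0, 374.1, 109.8, 26.2, 3.5], array([45.3, 49. , 50.5]))
rack ((99, 158), 255, [476.0, 415.9, 14.8, 12.5, 12.5], array([44.3, 48.7, 50.4]))
rack ((227, 201), 177, [439.9, 300.1, 88.5, 10.9, 11.0], array([44.5, 49.5, 53.9]))
rack ((126, 209), 496, [429.6, 391.8, 89.9, 9.5, 8.9], array([44.2, 49.2, 53.7]))
dx -0.0036 dy -0.0005 dz 0.0647 twist -1.7 | other twist 178.3 j6 1.91
```

carry_out(
  moves=[
    {"dx":-0.0036,"dy":-0.0005,"dz":0.01,"twist":-1.7},
    {"dx":-0.0036,"dy":-0.0005,"dz":0.022,"twist":-1.7},
    {"dx":-0.0036,"dy":-0.0005,"dz":0.037,"twist":-1.7},
    {"dx":-0.0036,"dy":-0.0005,"dz":0.05,"twist":-1.7},
    {"dx":-0.0036,"dy":-0.0005,"dz":0.059,"twist":-1.7},
  ],
)

```text
t: 43.45
eef_pos: [438.0, 260.4, 85.0]
tcp_rot: [3.141, 0.001, 0.065]
ft_force: [0.5, 0.3, -0.7]
opening: 0.126
```

carry_out(
  moves=[
    {"dx":0,"dy":0,"dz":0.003,"twist":0},
    {"dx":0,"dy":0,"dz":0.005,"twist":0},
    {"dx":0,"dy":0,"dz":0.006,"twist":0},
    {"dx":0,"dy":0,"dz":0.006,"twist":0},
  ],
)

```text
t: 43.85
eef_pos: [438.4, 260.6, 81.6]
tcp_rot: [3.141, -0.0, 0.065]
ft_force: [-4.7, -1.3, 10.9]
opening: 0.122
```

carry_out(
  moves=[
    {"dx":0,"dy":0,"dz":0.001,"twist":0},
    {"dx":0,"dy":0,"dz":0.001,"twist":0},
    {"dx":0,"dy":0,"dz":0.001,"twist":0},
  ],
)

```text
t: 44.15
eef_pos: [438.5, 260.6, 81.5]
tcp_rot: [-3.141, -0.001, 0.065]
ft_force: [-8.3, -3.4, 23.9]
opening: 0.127
```

Contact. Releasing, retreating, then a full check.

carry_out(
  moves=[
    {"dx":0,"dy":0,"dz":-0.001,"twist":0},
    {"dx":0,"dy":0,"dz":-0.001,"twist":0},
    {"dx":0,"dy":0,"dz":-0.001,"twist":0},
    {"dx":0,"dy":0,"dz":-0.001,"twist":0},
  ],
  grip=0.026,
)

```text
t: 44.55
eef_pos: [438.7, 260.7, 80.4]
tcp_rot: [3.141, -0.0, 0.064]
ft_force: [-1.0, 0.5, 0.1]
opening: 0.274
```

carry_out(
  moves=[
    {"dx":0,"dy":0,"dz":-0.03,"twist":0},
    {"dx":0,"dy":0,"dz":-0.07,"twist":0},
    {"dx":0,"dy":0,"dz":-0.12,"twist":0},
    {"dx":0,"dy":0,"dz":-0.16,"twist":0},
    {"dx":0,"dy":0,"dz":-0.2,"twist":0},
  ],
)

```text
t: 45.05
eef_pos: [438.4, 260.6, 282.4]
tcp_rot: [-3.142, -0.0, 0.065]
ft_force: [0.6, 0.3, -0.3]
opening: 0.276
```

carry_out(
  moves=[
    {"dx":0,"dy":0.05,"dz":0,"twist":0},
    {"dx":0,"dy":0.1,"dz":0,"twist":0},
    {"dx":0,"dy":0.15,"dz":0,"twist":0},
    {"dx":0,"dy":0.18,"dz":0,"twist":0},
    {"dx":0,"dy":0.18,"dz":0,"twist":0},
  ],
)

```text
t: 45.55
eef_pos: [450.4, 78.2, 280.5]
tcp_rot: [3.141, -0.0, 0.061]
ft_force: [-0.6, 0.4, -0.8]
opening: 0.273
```

```bash
python3 -c "
from h import *
print(state()['t'])
c=column('top'); p,d,W,ci=c
for y in (398,306,260): print(y); inrack(c,y)
s=cloud('scene')
for y in (398,306,260): print('scene',y); inrack(s,y)
column('scene')
for nm,x0,y0,zl,zh in (('jar',780,27,90,140),('pin',762,-212,15,70)):
    q=(abs(W[...,0]-x0)<70)&(abs(W[...,1]-y0)<200)&(W[...,2]>zl)&(W[...,2]<zh)
    [print(nm,b) for b in blobs(q,W,300)]
cv2.imwrite('pics/end.png',np.vstack([p[60:300,60:],s[0][100:340,60:]])[:,:,::-1])"
```

```text
45.55
top a 61 [447.0, -317.1, 127.7, 64.8, 72.4] 62.3
top b 167 [447.0, -317.2, 115.9, 58.1, 72.1] 107.0
top d 378 [446.7, -319.1, 87.7, 46.7, 72.2] 147.2
398
70 22 [434.9 392.3  69.8] [389. 389.  65.] [472. 395.  76.]
100 25 [435.  392.2 100.4] [397. 389.  95.] [470. 395. 106.]
130 20 [432.1 392.1 129.8] [390. 388. 125.] [474. 396. 136.]
148 114 [429.1 397.1 148.4] [385. 390. 142.] [474. 405. 154.]
306
70 17 [440.9 300.4  70.3] [395. 297.  64.] [473. 302.  75.]
130 17 [441.3 300.6 129.5] [397. 297. 124.] [484. 305. 135.]
148 113 [437.3 305.4 148.5] [395. 297. 143.] [481. 315. 153.]
260
70 18 [437.9 253.7  70. ] [396. 251.  64.] [481. 256.  76.]
130 18 [446.4 254.6 129.5] [398. 251. 124.] [485. 262. 136.]
148 104 [438.9 259.2 149. ] [396. 251. 142.] [482. 269. 154.]
scene 398
70 46 [444.4 394.6  69.9] [406. 388.  64.] [478. 405.  76.]
100 62 [437.3 394.2  99.9] [387. 389.  94.] [478. 407. 106.]
130 68 [437.  394.2 130.1] [387. 387. 124.] [476. 411. 136.]
148 79 [435.4 396.5 148.7] [388. 387. 142.] [475. 408. 154.]
scene 306
70 29 [468.1 305.1  70.1] [445. 301.  65.] [486. 314.  75.]
100 28 [468.  304.5  99.4] [446. 300.  94.] [485. 315. 105.]
130 61 [446.9 302.4 130.8] [400. 296. 124.] [485. 317. 136.]
148 88 [444.6 304.8 148.7] [397. 296. 142.] [485. 317. 153.]
scene 260
70 66 [444.5 256.4  69.8] [395. 250.  64.] [485. 267.  76.]
100 67 [441.9 255.8 100.1] [395. 250.  94.] [489. 268. 106.]
130 65 [446.2 256.  130.3] [394. 250. 124.] [485. 266. 136.]
148 97 [443.5 258.5 148.5] [395. 250. 142.] [487. 270. 154.]
scene a 153 [449.5, -318.1, 129.6, 65.6, 74.3] 63.9
scene b 280 [448.7, -318.7, 115.1, 62.8, 72.2] 108.6
scene d 435 [446.8, -319.1, 87.0, 50.6, 73.4] 149.0
jar ((305, 142), 556, [782.8, 28.2, 85.4, 84.7, 14.7], array([ 91.7,  99.6, 118.1]))
pin ((373, 151), 1228, [763.3, -198.6, 371.2, 50.7, 85.7], array([24.7, 41.6, 54.2]))
```

View pics/end.png

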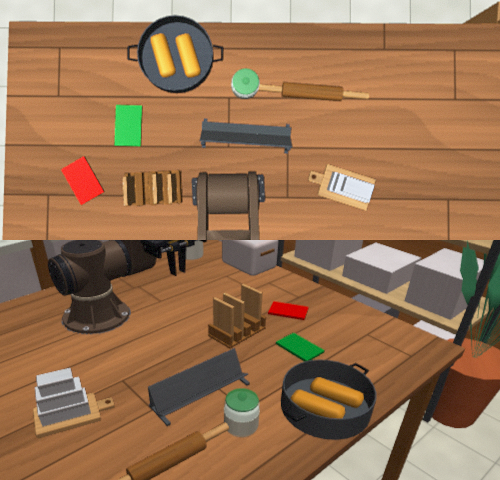

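Column on the serving board at (345,185), three boards upright in the rack at (155,187), stand empty, jar and pin unmoved. Handing in.

```bash
python3 -c "
from cell import *
print(job_done())"
```

```text
the job is handed in; nothing more can be done
None
```

The tins are stacked on the serving board and all three breakfast boards are upright in the rack. I handed the job in at about 46 s of the 210 s allowed. Handing in gives no verdict, so the results below come from my own last camera checks.

**Tins:** tin_a, tin_b and tin_d are in one column; tin_c was not in the scene. Their centres are within about 2–3 mm of each other and about 5 mm of the serving board's centre. They lie within about 1° of its length, with the tops at 62, 107 and 147 mm.

**Boards:** They stand in three separate slots, one each. The tops are at about 149 mm, which means they are fully down, and they are within about 5 mm of the slot middles. I swung each one upright on the stand before gripping it.

**Bystanders:** The jar measured within about 1 mm of its starting place and the pin was unmoved. The red and green look-alike boards were left alone.

**Disagreements:**
- **Fingertip height:** The reported tool height was about 33 mm below where the cameras showed the fingertips. My first grasp of tin_a therefore closed on air above the tin. I measured the offset and used it for every later move.
- **Scene camera:** It placed the tins up to about 5 mm from where the other two cameras did, still inside the limits.
- **tin_a:** I did not see it knocked aside at any point.

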